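Lay a cranked handle blank in its two rests and close the keeper

ROBOT

A 6-joint arm with a two-finger parallel gripper is mounted at the origin on a cart in front of the work surface, level with it; the furniture and walls round the work are solid. World frame = base frame: x ahead of the robot, y to its left, z up, the work surface at z = 0. Lengths are in m, angles in rad, forces in N, time in s.
With the tool pointing down it reaches from about 0.3 to 0.875 m from the base axis. Payload 6.4 kg.
Tool frame: the origin (TCP) lies at the very end of the fingers, on their centre line; the grasp point (between the pads) lies 19 mm behind it; z points along the fingers, x is the direction in which the jaws open and shut, and the axes are right-handed (so a half turn about z gives the same grasp; the last joint's range is limited). The gripper opens to 88 mm and grips with 3 to 60 N. Pads are 18 mm wide; open, the fingers measure 123 mm over their backs; the gripper's body (75 mm by 187 mm) begins 45 mm behind the grasp point.
Start: joints at [1.021, 0.181, 1.607, -0, 1.354, -0.206], TCP at [0.194, 0.541, 0.239] pointing down, gripper open.
Joint ranges: [-2.99, 2.99], [-0.89, 2.07], [0.3, 2.58], [-1.14, 4.28], [0, 2.63], [-3.12, 3.12]. Speed limits (rad/s): [2.57, 2.57, 3.01, 3.14, 3.14, 3.14].

INTERFACE

Orientations are given as a unit quaternion [w, x, y, z].
In Python, from rig import robot gives the robot as it stands.
- The arm moves only by the tool arm_command, never from a script. Its argument "deltas" is a list of rows, each a list of 2 entries, a list of its own where there are three numbers: the shift along the tool's x, y, z normalised to -1 to 1, where 1 is 100 mm, then the turn, a rotation vector about the tool's x, y, z normalised to -1 to 1, where 1 is 1.5 rad. In form: [[[tx, ty, tz], [rx, ry, rz]], ...]. A call has 1 to 10 rows; each row shifts and turns the commanded pose from where the row before left it, along the tool's axes as they then stand; what a row does not reach is not made up. A row lasts 1/10 s, in which the tool goes at most 50 mm and 8.59 degrees, less where a joint would pass 70% of its speed; a pose out of reach is approached as far as the arm can. A call with a number of a shift or a turn outside -1 to 1 is refused whole. A call with a gripper value outside its range is refused whole. "fingers" is the opening, from 0 (shut) to 1 (fully open), set as the call begins (left out, the last holds). The fingers move at their own pace and stop on an object; the grip force is fixed at half the most. Time passes only in rows, so rows that do not move let the fingers close. It gives the time, the measured TCP pose, the force and the opening at its end, in the units of the state.
- robot.observe(): the state, without advancing time (a new reading comes with each control period).
- robot.read_camera(name): name is "scene" or "side" or "wrist"; returns a dict with "color" (420x560x3 uint8, red, green, blue), "range_z" (420x560 float32, m along the optical axis (not along the pixel's ray), 0 where there is no reading), "vertical_fov" (degrees; the focal length in pixels is half the picture's height over the tangent of half this angle, whatever the lens; pixels are square), "cx", "cy" (the principal point, pixels), "dist_coeffs" ([k1, k2, p1, p2, k3] as OpenCV has them; the pictures are not rectified), "position" and "attitude" of the camera in the world. Camera axes: x right, y up, looking along -z (the intrinsics and any distortion apply to the point x, -y, -z); pixel columns grow to the right and rows downward; lengths in m; the calibration is good to about 2 mm. A picture is of the moment at which its call begins.
- robot.finish_job(): hands the job in, once; it reports no verdict.
The state is a dict: "time_s": time; "q": joint angles; "dq": joint speeds; "joint_torque": joint torques, N m; "position": TCP position; "orientation": TCP orientation; "ft_force": force on the tool from outside, world axes, zero at the start; "wrist_torque": the same for the moment, N m; "grip_width": finger opening in m.
Only numpy, scipy, OpenCV 4.12 (cv2) and the standard library are available. Lean on these libraries where they do the work, as an engineer would, in place of code of your own. Each camera call takes 0.05 s, during which the arm holds its last target.

TASK

Pick up the cranked brass handle and turn it until it lies in the holding fixture with its thin arm down in the higher V rest and its thick socket down in the lower V rest, the one beside the keeper post. Then swing the keeper fully across over the socket, and let everything go. Leave the white bottle, the hammer and the wooden block where they are.

Things in the scene. Friction and masses are not known exactly. Their poses are not given: they have to be found in the camera images.
- handle_mid (a point): Centre of the cranked brass handle (160 g, loose), a flat Z of 12 mm round bar. Its straight middle piece runs along own y through this point, 80 mm between arm axes, 60 mm of it free; pinch it across x, near the centre of mass. z is up, at the start and when seated; the bar's axis is at z = 0, 11 mm above the bench at the start (resting on ball and socket).
- handle_thin (a point): Point on the axis of the handle's thin arm, (+70, +40, 0) mm from handle_mid in the handle's axes; belongs in the thin rest. This arm, 12 mm thick, leaves the middle piece's +y end along +x, at y = +40 mm, and ends in a 22 mm ball centred at x = +105 mm. Axes as handle_mid.
- handle_socket (a point): Point on the axis of the handle's thick socket, (-70, -40, 0) mm from handle_mid in the handle's axes; belongs in the socket rest. The arm from the middle piece's -y end runs along -x at y = -40 mm; the socket on it is a cylinder of 22 mm diameter from x = -45 to -112 mm. Axes as handle_mid.
- fixture: Steel fixture fixed to the bench: base plate 240 x 160 x 12 mm with two V rests and a post with a keeper. Origin on the bench, x along its length, z up. Rests are 20 mm long along x, jaws at 45 degrees, open upward, 50 mm wide at the top. With the handle seated, its axes are parallel to the fixture's and handle_mid is 68 mm above this origin.
- thin_rest (a point): Where the axis of the thin arm lies when fully down in its V rest: at (+70, +40, +68) mm from the fixture's origin. Jaw tips are about 17 mm higher. Axes as the fixture.
- socket_rest (a point): Where the axis of the socket lies when fully down in its V rest (the V bottom is 7 mm lower than in the thin rest): at (-70, -40, +68) mm from the fixture's origin. Jaw tips are about 10 mm higher. Axes as the fixture.
- keeper_knob (a point): Centre of the keeper's upright round dark knob: 12 mm diameter, 18 mm high, top 110 mm above the bench, 54 mm from the pivot. The keeper is a level flat steel arm, 14 mm wide, 6 mm thick, underside 81.5 mm above the bench, 2.5 mm over the top of a seated socket; it swings about a vertical axis.
- keeper_pivot (a point): Point on the keeper's vertical pivot axis, at the height of keeper_knob, over the post: at (-70, -90) mm from the fixture's origin in fixture axes.
- keeper (a joint): Keeper swing in rad: 0 = fully open, 1.9 = fully across (end stop; knob on the fixture's +y side of the pivot, arm over the socket rest). Grows clockwise from above: seen from the fixture's +x, counter-clockwise, the arm points at angle pi/2 + 1.9 - value. Stays where left; about 1.5 N at the knob moves it. Starts at 0 to 0.5.
- white_bottle: Bystander: small white bottle, 37 mm diameter, 82 mm high, standing; origin at the centre of its underside.
- chasing_hammer: Bystander: hammer with wooden handle, 178 x 72 x 22 mm, lying; origin at the centre of its underside.
- wood_block: Bystander: brown offcut block of wood, 41 x 70 x 24 mm; origin at the centre of its underside.

How it is judged:
By the outcome, as a careful person would: the job done as asked, in the order asked, and still so for the second after the job is handed in, with the robot touching nothing.
It also fails if it takes over 54 s, if anything falls off the work surface, if the arm or the gripper's body presses on something with over 40 N, if the wrist force passes 120 N, or if a joint passes its speed limit or range.

## Working session

There is one attempt and no reset: what is moved stays moved. The work goes in short steps, Python scripts to look and compute and a tool call to move; the robot and the scene stay as the last step left them, time stands still between calls to the robot, and variables do not carry over. Pictures are saved under pics/ and viewed, and the job is handed in when it is done.

Besides the shell and the picture viewer there is one more tool, called by a JSON object that holds its "method" and its "body". arm_command: Moves the arm, as the interface text tells. Scaled input: -1 to 1 covers 100 mm each way for a shift and 1.5 rad each way for a turn. Its arguments: {"type":"object","properties":{"deltas":{"type":"array"},"fingers":{"type":"number"}},"required":["deltas"]}

```bash
ls; mkdir -p pics
cat > h.py <<'E'
import numpy as np, cv2, pickle
from scipy.spatial.transform import Rotation as R
from rig import robot
def quat(q): return R.from_quat([q[1],q[2],q[3],q[0]])
def snap(name,fn):
    c=robot.read_camera(name)
    c=dict(c); pickle.dump(c,open(f'pics/{fn}.pkl','wb'))
    cv2.imwrite(f'pics/{fn}.png',c['color'][:,:,::-1])
    return c
def load(fn): return pickle.load(open(f'pics/{fn}.pkl','rb'))
def K(c):
    f=c['color'].shape[0]/2/np.tan(np.radians(c['vertical_fov'])/2)
    return np.array([[f,0,c['cx']],[0,f,c['cy']],[0,0,1.]])
def rot(c):
    a=np.array(c['attitude'])
    return a if a.shape==(3,3) else quat(a).as_matrix()
def rays(c,px):
    px=np.asarray(px,float).reshape(-1,1,2)
    u=cv2.undistortPoints(px,K(c),np.array(c['dist_coeffs'],float)).reshape(-1,2)
    d=np.c_[u[:,0],-u[:,1],-np.ones(len(u))]
    return np.array(c['position']),d@rot(c).T
def onplane(c,px,z):
    o,d=rays(c,px); t=(z-o[2])/d[:,2]; return o+d*t[:,None]
def depthpts(c,px):
    px=np.asarray(px).reshape(-1,2); o,d=rays(c,px)
    z=c['range_z'][px[:,1].astype(int),px[:,0].astype(int)]
    return o+d*z[:,None]
def proj(c,P):
    P=np.asarray(P,float).reshape(-1,3); p=(P-np.array(c['position']))@rot(c)
    p=p*[1,-1,-1]
    return cv2.projectPoints(p,np.zeros(3),np.zeros(3),K(c),np.array(c['dist_coeffs'],float))[0].reshape(-1,2)
E
python3 - <<'E'
from h import *
for n in ['scene','side','wrist']:
    c=snap(n,n+'0'); print(n,c['position'],c['attitude'],c['vertical_fov'],c['cx'],c['cy'],c['dist_coeffs'])
print(robot.observe())
E
```

```text
pics
scene [ 0.12957402 -0.72453153  0.79175729] [ 0.86072396  0.44450534 -0.10341064 -0.22555598] 54.91656824711469 285.53459338783307 212.13477586710238 [-0.06265301  0.          0.          0.          0.        ]
side [ 0.49253348 -1.16577011  1.0455465 ] [ 0.89190554  0.44995007 -0.00872924 -0.04442116] 44.68568724084912 269.5819798232139 206.5511979840919 [0.0524443 0.        0.        0.        0.       ]
wrist [0.12471016 0.56673125 0.382822  ] [ 0.80932585 -0.11600018 -0.08091958  0.57007687] 60.3673026434883 279.91019580146076 204.99506733877456 [-0.09013165  0.          0.          0.          0.        ]
{'time_s': 0.15, 'q': array([ 1.02072098e+00,  1.81363212e-01,  1.60776309e+00, -9.74890788e-06,
        1.35377206e+00, -2.06295580e-01]), 'dq': array([-0.00050216, -0.00164841, -0.00413861,  0.00037284,  0.00111302,
        0.0017289 ]), 'joint_torque': array([ 9.87179410e-04, -4.34230185e+01, -3.42176270e+01,  7.02011911e-02,
        3.56113154e-02, -1.35938985e-04]), 'position': array([0.19357441, 0.54101492, 0.23802848]), 'orientation': array([ 2.62933962e-04,  8.17632417e-01,  5.75740223e-01, -5.97583858e-04]), 'ft_force': array([-0.16935957,  0.2981947 ,  0.0190282 ]), 'wrist_torque': array([-0.00693309,  0.01337469, -0.01387133]), 'grip_width': 0.08819685245198641}
```

View pics/scene0.png

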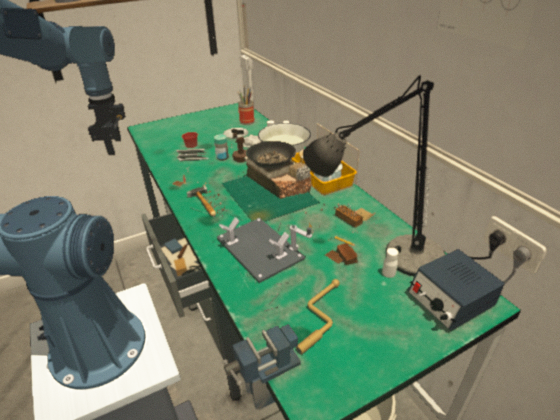

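View pics/side0.png

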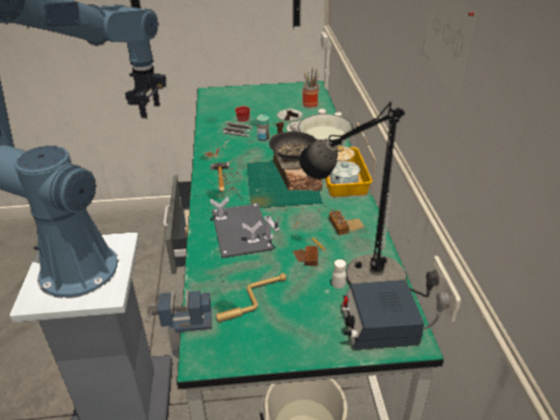

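View pics/wrist0.png

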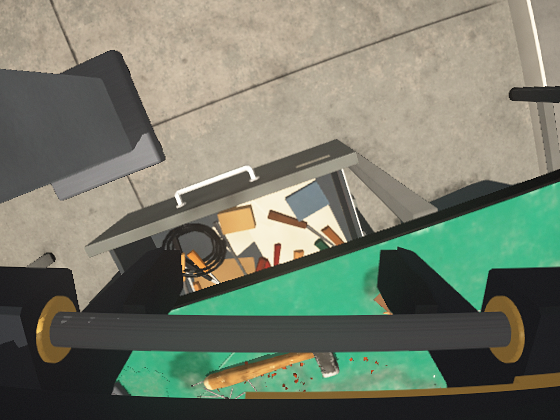

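The scene view shows the brass handle, with its socket near (302,347) and its ball near (337,283). The fixture is at about (262,248), the lamp rises at about (420,240), and the vise is at (265,350). I'll enlarge both views for measuring.

Run:
```python
from h import *
a=load('scene0')['color'][200:370,200:420]; b=load('side0')['color'][180:340,150:370]
cv2.imwrite('pics/c1.png',cv2.resize(a,None,fx=3.6,fy=3.5,interpolation=cv2.INTER_CUBIC)[:,:,::-1])
cv2.imwrite('pics/c2.png',cv2.resize(b,None,fx=3.6,fy=3.6,interpolation=cv2.INTER_CUBIC)[:,:,::-1])
for n in ['scene0','side0']:
    c=load(n); hsv=cv2.cvtColor(c['color'],cv2.COLOR_RGB2HSV)
    m=cv2.inRange(hsv,(12,110,90),(28,255,255))
    nl,l,s,ce=cv2.connectedComponentsWithStats(m)
    for i in range(1,nl):
        if s[i,4]>60:
            ys,xs=np.where(l==i); p=depthpts(c,np.c_[xs,ys]); print(n,s[i],ce[i],np.median(p,0).round(3))
```

```text
scene0 [ 27   0  75   9 251] [57.22310757  4.12350598] [0.15  1.094 0.597]
scene0 [ 271  152   86   46 1439] [314.72689368 179.51702571] [0.801 0.321 0.042]
scene0 [196 191  19  25 138] [205.70289855 203.5       ] [0.421 0.418 0.014]
scene0 [336 206  37  21 330] [354.51515152 214.14242424] [0.809 0.105 0.025]
scene0 [335 236  22  25 242] [346.23140496 249.46694215] [ 0.693 -0.028  0.02 ]
scene0 [174 245  13  31 205] [180.34146341 262.8       ] [ 0.294  0.421 -0.212]
scene0 [326 251  17  12 115] [334.4        256.23478261] [ 0.661 -0.012  0.   ]
scene0 [297 280  42  73 607] [317.38550247 319.36079077] [ 0.494 -0.22   0.017]
side0 [325 146  48  51 979] [352.25944842 178.45454545] [0.906 0.273 0.04 ]
side0 [218 166   6  25  99] [220.48484848 178.41414141] [0.424 0.414 0.017]
side0 [285 172  37  18 288] [301.80555556 181.40972222] [0.706 0.325 0.04 ]
side0 [330 211  33  23 321] [344.75700935 222.6728972 ] [0.814 0.102 0.025]
side0 [294 247  24  15 147] [305.72108844 254.91836735] [ 0.671 -0.031  0.017]
side0 [217 274  69  47 478] [247.34309623 299.97698745] [ 0.496 -0.223  0.017]
```

View pics/c1.png

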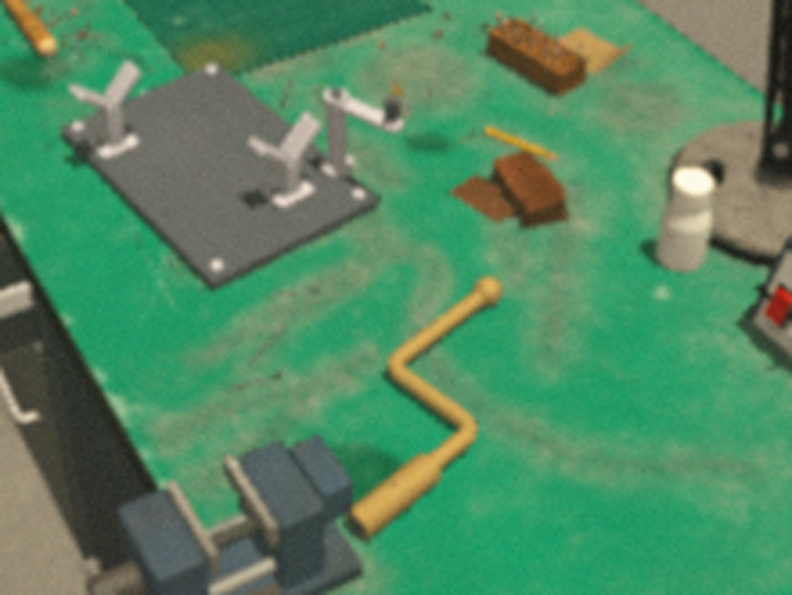

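View pics/c2.png

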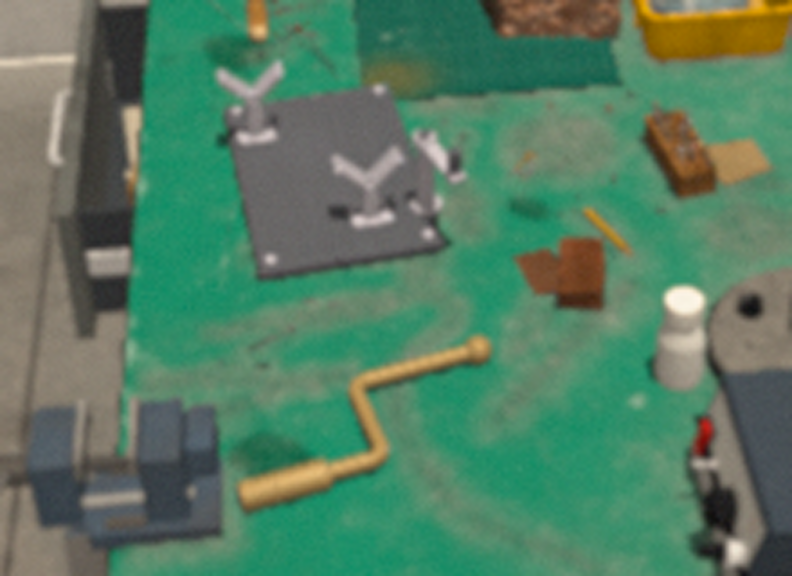

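```bash
cat >> h.py <<'E'
def tri(obs):
    A=np.zeros((3,3)); b=np.zeros(3); L=[]
    for c,px in obs:
        o,d=rays(c,[px]); d=d[0]/np.linalg.norm(d[0]); P=np.eye(3)-np.outer(d,d); A+=P; b+=P@o; L.append((o,P))
    x=np.linalg.solve(A,b); return x,[np.linalg.norm(P@(x-o)) for o,P in L]
E
python3 - <<'E'
from h import *
a=load('scene0'); b=load('side0')
f=lambda p:(p[0]/3.6+200,p[1]/3.5+200); g=lambda p:(p[0]/3.6+150,p[1]/3.6+180)
pts=dict(ball=((488,291),(480,350)),thinc=((397,367),(357,388)),sockc=((468,428),(378,458)),send=((363,520),(250,493)),
 plateFarLeft=((70,132),None),nearbolt=((216,265),(270,258)),farbolt=((211,70),(378,91)),rbolt=((358,194),(428,234)),lbolt=((76,128),(237,113)),
 thinV=((116,102),(252,96)),sockV=((292,158),(371,185)),knob=((393,105),(455,158)),pivot=((332,96),(424,137)),
 bottletop=((692,180),(684,300)),blocktop=((525,175),(582,255)),vise=((310,460),(160,420)))
for n,(p,q) in pts.items():
    if q is None: continue
    x,r=tri([(a,f(p)),(b,g(q))]); print(n,x.round(4),np.round(r,4), 'depth',depthpts(a,[f(p)])[0].round(3),depthpts(b,[g(q)])[0].round(3))
E
```

```text
ball [ 0.5991 -0.1091  0.0051] [0.0002 0.0002] depth [ 0.591 -0.12   0.019] [ 0.598 -0.124  0.02 ]
thinc [ 0.499  -0.1431  0.0086] [0.0001 0.0001] depth [ 0.496 -0.148  0.016] [ 0.499 -0.148  0.014]
sockc [ 0.5112 -0.2142  0.0073] [0.0014 0.0014] depth [ 0.508 -0.218  0.016] [ 0.511 -0.224  0.016]
send [ 0.4143 -0.2404  0.0066] [0.0012 0.0012] depth [ 0.41  -0.248  0.017] [ 0.416 -0.25   0.019]
nearbolt [0.4338 0.0126 0.0116] [0.001 0.001] depth [0.433 0.012 0.011] [0.434 0.007 0.017]
farbolt [0.5403 0.2433 0.0103] [0.0003 0.0003] depth [0.538 0.239 0.015] [0.54  0.24  0.012]
rbolt [0.5697 0.0321 0.0086] [0.0004 0.0004] depth [0.567 0.027 0.013] [0.569 0.021 0.019]
lbolt [0.406  0.2339 0.0031] [0.0002 0.0002] depth [0.402 0.22  0.015] [0.407 0.218 0.015]
thinV [0.4247 0.1728 0.0665] [0.0002 0.0002] depth [0.427 0.181 0.06 ] [0.424 0.183 0.058]
sockV [0.5239 0.0563 0.0486] [0.0002 0.0002] depth [0.523 0.054 0.051] [0.524 0.052 0.052]
knob [0.5933 0.019  0.1009] [0.0001 0.0001] depth [0.588 0.011 0.109] [0.593 0.011 0.108]
pivot [0.5719 0.0767 0.08  ] [0.0002 0.0002] depth [0.565 0.064 0.091] [0.571 0.061 0.092]
bottletop [ 0.753  -0.1442  0.0758] [0.0001 0.0001] depth [ 0.749 -0.148  0.08 ] [ 0.752 -0.147  0.079]
blocktop [ 0.6945 -0.021   0.0166] [0.002 0.002] depth [ 0.69  -0.027  0.02 ] [ 0.695 -0.021  0.02 ]
vise [ 0.3639 -0.2678  0.1241] [0.0033 0.0033] depth [ 0.38  -0.236  0.083] [ 0.358 -0.236  0.087]
```

Run:
```python
from h import *
c=load('wrist0'); s=robot.observe()
T=quat(s['orientation']).as_matrix()
print('cam in tool',(T.T@rot(c)).round(3),T.T@(np.array(c['position'])-s['position']))
# view footprint if tool down
Rc=T.T@rot(c); pc=T.T@(np.array(c['position'])-s['position'])
for px in [(280,10),(280,150),(280,250),(20,10),(540,10),(20,250),(540,250)]:
    o,d=rays(c,[px]); d=T.T@d[0]; 
    for H in (.24,.30): 
        t=(H-pc[2])/d[2]; print(px,H,(pc+d*t).round(3))
```

```text
cam in tool [[ 1.   -0.   -0.  ]
 [-0.   -0.96 -0.28]
 [-0.    0.28 -0.96]] [ 0.00081587 -0.07353983 -0.1447757 ]
(280, 10) 0.24 [ 0.001 -0.161  0.24 ]
(280, 10) 0.3 [ 0.001 -0.174  0.3  ]
(280, 150) 0.24 [ 0.001 -0.022  0.24 ]
(280, 150) 0.3 [ 0.001 -0.014  0.3  ]
(280, 250) 0.24 [0.001 0.093 0.24 ]
(280, 250) 0.3 [0.001 0.119 0.3  ]
(20, 10) 0.24 [-0.269 -0.172  0.24 ]
(20, 10) 0.3 [-0.311 -0.187  0.3  ]
(540, 10) 0.24 [ 0.271 -0.172  0.24 ]
(540, 10) 0.3 [ 0.313 -0.187  0.3  ]
(20, 250) 0.24 [-0.316  0.096  0.24 ]
(20, 250) 0.3 [-0.366  0.122  0.3  ]
(540, 250) 0.24 [0.318 0.096 0.24 ]
(540, 250) 0.3 [0.368 0.122 0.3  ]
```

```bash
cat >> h.py <<'E'
def plan(pos,yaw_deg,n,tilt=None,start=None):
    """rows from measured pose to target (tool down, tool x at yaw), n equal rows"""
    s=robot.observe(); p0=np.array(s['position']); R0=quat(s['orientation'])
    y=np.radians(yaw_deg)
    R1=R.from_matrix(np.array([[np.cos(y),np.sin(y),0],[np.sin(y),-np.cos(y),0],[0,0,-1]]))
    rv=(R0.inv()*R1).as_rotvec()
    dp=(np.array(pos)-p0)/n
    Rc=R0; rows=[]
    for i in range(n):
        rows.append([(Rc.inv().apply(dp)/0.1).round(3).tolist(),(rv/n/1.5).round(4).tolist()]); Rc=Rc*R.from_rotvec(rv/n)
    print('yaw now',np.degrees(np.arctan2(R0.as_matrix()[1,0],R0.as_matrix()[0,0])).round(2),'pos',p0.round(4),'rot total deg',np.degrees(rv).round(2),'mm/row',(np.linalg.norm(dp)*1000).round(1))
    for r in rows: print(str(r)+',')
E
python3 - <<'E'
from h import *
a=load('scene0')
for px in [(322,155),(310,170),(330,140),(345,135),(425,90),(420,200),(247,100)]: print(px,depthpts(a,[px])[0].round(3))
plan([0.51,0.12,0.30],98,13)
E
```

```text
(322, 155) [0.713 0.146 0.243]
(310, 170) [0.834 0.405 0.03 ]
(330, 140) [0.742 0.151 0.281]
(345, 135) [0.772 0.122 0.301]
(425, 90) [ 0.874 -0.049  0.463]
(420, 200) [ 0.862 -0.109  0.183]
(247, 100) [0.848 0.999 0.116]
yaw now 70.3 pos [0.1936 0.541  0.238 ] rot total deg [ -0.03   0.07 -27.7 ] mm/row 40.8
[[-0.223, 0.338, -0.047], [-0.0, 0.0001, -0.0248]],
[[-0.235, 0.33, -0.047], [-0.0, 0.0001, -0.0248]],
[[-0.247, 0.321, -0.047], [-0.0, 0.0001, -0.0248]],
[[-0.259, 0.311, -0.047], [-0.0, 0.0001, -0.0248]],
[[-0.271, 0.302, -0.048], [-0.0, 0.0001, -0.0248]],
[[-0.282, 0.291, -0.048], [-0.0, 0.0001, -0.0248]],
[[-0.292, 0.281, -0.048], [-0.0, 0.0001, -0.0248]],
[[-0.302, 0.27, -0.048], [-0.0, 0.0001, -0.0248]],
[[-0.312, 0.258, -0.048], [-0.0, 0.0001, -0.0248]],
[[-0.322, 0.246, -0.048], [-0.0, 0.0001, -0.0248]],
[[-0.331, 0.234, -0.048], [-0.0, 0.0001, -0.0248]],
[[-0.339, 0.222, -0.048], [-0.0, 0.0001, -0.0248]],
[[-0.347, 0.209, -0.048], [-0.0, 0.0001, -0.0248]],
```

{"method": "arm_command", "body": {"deltas": [[[-0.22, 0.34, -0.05], [0, 0, -0.025]], [[-0.235, 0.33, -0.05], [0, 0, -0.025]], [[-0.25, 0.32, -0.05], [0, 0, -0.025]], [[-0.26, 0.31, -0.05], [0, 0, -0.025]], [[-0.27, 0.3, -0.05], [0, 0, -0.025]], [[-0.28, 0.29, -0.05], [0, 0, -0.025]], [[-0.29, 0.28, -0.05], [0, 0, -0.025]], [[-0.3, 0.27, -0.05], [0, 0, -0.025]], [[-0.31, 0.26, -0.05], [0, 0, -0.025]], [[-0.32, 0.25, -0.05], [0, 0, -0.025]]]}}

```text
time_s: 1.15
position: [0.4386, 0.2174, 0.2888]
orientation: [-0.0, 0.695, 0.719, -0.0]
ft_force: [0.2, -0.0, -0.4]
grip_width: 0.0882
```

{"method": "arm_command", "body": {"deltas": [[[-0.33, 0.23, -0.05], [0, 0, -0.025]], [[-0.34, 0.22, -0.05], [0, 0, -0.025]], [[-0.35, 0.21, -0.05], [0, 0, -0.025]], [[0, 0, 0], [0, 0, 0]], [[0, 0, 0], [0, 0, 0]]]}}

```text
time_s: 1.65
position: [0.5109, 0.1211, 0.3032]
orientation: [-0.001, 0.655, 0.755, -0.0]
ft_force: [-0.0, 0.6, 0.3]
grip_width: 0.0884
```

Run:
```python
from h import *
c=snap('wrist','w1'); s=robot.observe(); print(s['time_s'],s['position'],s['dq'].round(3),s['ft_force'])
plan([0.45,-0.05,0.30],60,7)
```

```text
1.7 [0.51034763 0.1219008  0.30316095] [ 0.026 -0.01   0.01  -0.001 -0.    -0.003] [ 0.24293065  0.0962131  -0.43587575]
yaw now 98.18 pos [0.5103 0.1219 0.3032] rot total deg [-8.000e-02 -1.000e-02  3.818e+01] mm/row 26.0
[[-0.231, -0.12, 0.005], [-0.0001, -0.0, 0.0635]],
[[-0.241, -0.098, 0.005], [-0.0001, -0.0, 0.0635]],
[[-0.249, -0.074, 0.004], [-0.0001, -0.0, 0.0635]],
[[-0.255, -0.05, 0.004], [-0.0001, -0.0, 0.0635]],
[[-0.259, -0.026, 0.004], [-0.0001, -0.0, 0.0635]],
[[-0.26, -0.001, 0.004], [-0.0001, -0.0, 0.0635]],
[[-0.259, 0.024, 0.005], [-0.0001, -0.0, 0.0635]],
```

View pics/w1.png

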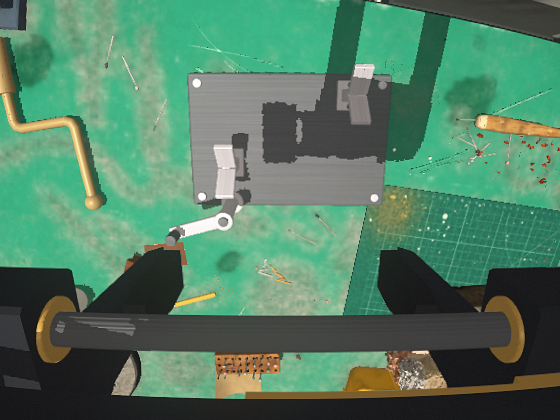

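The wrist view shows the fixture's plate bolts at (197,83), (382,85), (374,198) and (202,197). The pivot is at (224,222) and the knob at (172,238), and part of the handle shows at left. I'll take a second view partway over, then go above the handle.

Run:
```python
from h import *
c=load('w1'); 
b=onplane(c,[(197,83),(382,85),(374,198),(202,197)],0.014); print(b.round(4), b.mean(0))
print(onplane(c,[(224,222)],0.0875),onplane(c,[(172,238)],0.11))
print(depthpts(c,[(224,222),(172,237),(250,100),(78,122),(16,124),(94,201)]).round(4))
plan([0.52,0.02,0.30],72,4)
```

```text
[[0.4316 0.0146 0.014 ]
 [0.4033 0.2272 0.014 ]
 [0.538  0.2457 0.014 ]
 [0.567  0.0324 0.014 ]] [0.48495378 0.12999712 0.014     ]
[[0.56927447 0.07129985 0.0875    ]] [[0.58570136 0.02310748 0.11      ]]
[[ 5.678e-01  7.180e-02  9.150e-02]
 [ 5.848e-01  2.290e-02  1.096e-01]
 [ 4.425e-01  7.770e-02  1.220e-02]
 [ 4.960e-01 -1.349e-01 -1.000e-04]
 [ 5.060e-01 -2.106e-01  1.280e-02]
 [ 5.900e-01 -1.035e-01  1.910e-02]]
yaw now 98.18 pos [0.5103 0.1219 0.3032] rot total deg [-8.000e-02 -2.000e-02  2.618e+01] mm/row 25.6
[[-0.256, -0.012, 0.008], [-0.0002, -0.0001, 0.0762]],
[[-0.255, 0.017, 0.008], [-0.0002, -0.0001, 0.0762]],
[[-0.252, 0.046, 0.008], [-0.0002, -0.0001, 0.0762]],
[[-0.245, 0.074, 0.008], [-0.0002, -0.0001, 0.0762]],
```

{"method": "arm_command", "body": {"deltas": [[[-0.26, -0.01, 0], [0, 0, 0.076]], [[-0.26, 0.02, 0], [0, 0, 0.076]], [[-0.25, 0.05, 0], [0, 0, 0.076]], [[-0.24, 0.07, 0], [0, 0, 0.076]], [[0, 0, 0], [0, 0, 0]], [[0, 0, 0], [0, 0, 0]]]}}

```text
time_s: 2.3
position: [0.5208, 0.0208, 0.3035]
orientation: [-0.0, 0.808, 0.589, 0.0]
ft_force: [0.6, 0.2, -0.6]
grip_width: 0.088
```

Run:
```python
from h import *
c=snap('wrist','w2'); 
plan([0.52,-0.24,0.26],15,9)
```

```text
yaw now 72.28 pos [0.5209 0.0211 0.3036] rot total deg [-4.000e-02 -1.000e-02  5.728e+01] mm/row 29.4
[[-0.277, 0.087, 0.048], [-0.0001, -0.0, 0.0741]],
[[-0.265, 0.118, 0.048], [-0.0001, -0.0, 0.0741]],
[[-0.251, 0.146, 0.048], [-0.0001, -0.0, 0.0741]],
[[-0.233, 0.173, 0.048], [-0.0001, -0.0, 0.0741]],
[[-0.212, 0.198, 0.048], [-0.0001, -0.0, 0.0741]],
[[-0.189, 0.22, 0.048], [-0.0001, -0.0, 0.0741]],
[[-0.163, 0.24, 0.048], [-0.0001, -0.0, 0.0741]],
[[-0.136, 0.256, 0.048], [-0.0001, -0.0, 0.0741]],
[[-0.107, 0.27, 0.048], [-0.0001, -0.0, 0.0741]],
```

View pics/w2.png

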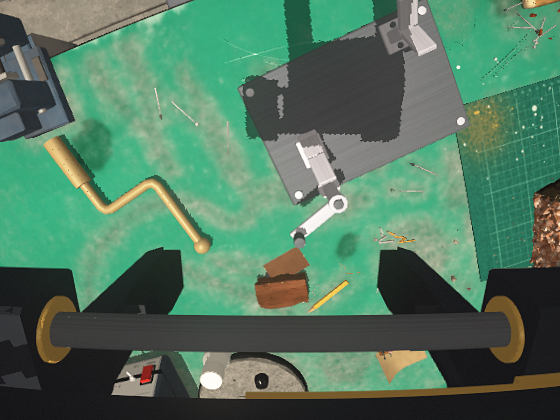

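The second wrist view shows the whole handle: socket end (55,145), corners (107,210) and (153,182), ball (202,243). The fixture and vise are in view too. Next I measure the handle lines and the fixture features.

```bash
cat >> h.py <<'E'
def brass(c,roi):
    hsv=cv2.cvtColor(c['color'],cv2.COLOR_RGB2HSV)
    m=cv2.inRange(hsv,(12,90,60),(30,255,255)); k=np.zeros_like(m); x0,y0,x1,y1=roi; k[y0:y1,x0:x1]=m[y0:y1,x0:x1]
    nl,l,s,_=cv2.connectedComponentsWithStats(k); i=1+np.argmax(s[1:,4]); return (l==i)
def handle(c,roi,z=0.011):
    m=brass(c,roi); ys,xs=np.where(m); P=onplane(c,np.c_[xs,ys],z)[:,:2]
    # initial from ball/socket extremes
    C=P.mean(0); u=np.linalg.svd(P-C,full_matrices=False)[2][0]
    e0,e1=P[np.argmin((P-C)@u)],P[np.argmax((P-C)@u)]
    best=None
    for a,b in((e0,e1),(e1,e0)):   # a socket end, b ball end
        # vector from (-112,-40) to (116,40)
        th=np.arctan2(*(b-a)[::-1])-np.arctan2(80,228); M=(a+b)/2-0.002*(b-a)/np.linalg.norm(b-a)
        Rm=np.array([[np.cos(th),-np.sin(th)],[np.sin(th),np.cos(th)]]); L=(P-M)@Rm*1000
        n=(abs(L[:,0])<9).sum()+0
        n=((abs(L[:,0])<9)&(abs(L[:,1])<34)).sum()
        if best is None or n>best[0]: best=(n,th,M)
    n,th,M=best
    for it in range(6):
        Rm=np.array([[np.cos(th),-np.sin(th)],[np.sin(th),np.cos(th)]]); L=(P-M)@Rm*1000
        mid=L[(abs(L[:,1])<28)&(abs(L[:,0])<14)]
        ta=L[(L[:,0]>14)&(L[:,0]<88)&(abs(L[:,1]-40)<14)]; sa=L[(L[:,0]<-50)&(L[:,0]>-105)&(abs(L[:,1]+40)<18)]
        def med(A,ax):  # centre of strip per bin -> line
            bs=np.arange(A[:,ax].min(),A[:,ax].max(),4); X=[];Y=[]
            for b in bs:
                q=A[(A[:,ax]>=b)&(A[:,ax]<b+4)][:,1-ax]
                if len(q)>4: X.append(b+2);Y.append((q.min()+q.max())/2)
            return np.polyfit(X,Y,1)
        pm,pt,ps=med(mid,1),med(ta,0),med(sa,0)
        dth=(pt[0]*74+ps[0]*55-pm[0]*56)/185
        yt=np.polyval(pt,51); ys_=np.polyval(ps,-77)
        dx=pm[1]; dy=(yt+ys_)/2 
        M=M+Rm@np.array([dx,dy])/1000; th+=dth*0.8
    print('mid',M.round(4),'yaw',np.degrees(th).round(2),'slopes',np.degrees([pm[0],pt[0],ps[0]]).round(2),'arm sep',(yt-ys_).round(1),'x range',L[:,0].min().round(1),L[:,0].max().round(1),'w mid',np.ptp(mid[:,0]).round(1),len(P))
    return M,th
E
python3 - <<'E'
from h import *
c=load('w2'); M,th=handle(c,(30,100,230,270))
m=brass(c,(30,100,230,270)); ys,xs=np.where(m); D=depthpts(c,np.c_[xs,ys]); Rm=np.array([[np.cos(th),-np.sin(th)],[np.sin(th),np.cos(th)]]); L=(D[:,:2]-M)@Rm*1000
for n,s in (('mid',(abs(L[:,0])<3)&(abs(L[:,1])<28)),('thin',(abs(L[:,0]-70)<20)&(abs(L[:,1]-40)<3)),('sock',(abs(L[:,0]+75)<25)&(abs(L[:,1]+40)<3)),('ball',(abs(L[:,0]-105)<3)&(abs(L[:,1]-40)<3))):
    if s.sum(): print(n,s.sum(),np.median(D[s,2]).round(4))
for n,roi in(('scene0',(290,270,350,360)),('side0',(210,268,295,326))):
    try: handle(load(n),roi)
    except Exception as e: print(n,e)
# V rests from depth clouds
for n in('w1','w2'):
    c=load(n); yy,xx=np.mgrid[0:260,160:460]; px=np.c_[xx.ravel(),yy.ravel()]; P=depthpts(c,px); ok=c['range_z'][px[:,1],px[:,0]]>0
    C=np.array([0.485,0.13]); t=np.radians(97.65); Rm=np.array([[np.cos(t),-np.sin(t)],[np.sin(t),np.cos(t)]])
    L=np.c_[(P[:,:2]-C)@Rm,P[:,2]]*1000
    for nm,x0 in(('thin',70),('sock',-70)):
        s=ok&(L[:,2]>50)&(L[:,2]<100)&(abs(L[:,0]-x0)<25)&(abs(L[:,1]-(55 if x0>0 else -25))<35)
        A=L[s]; print(n,nm,len(A),A.min(0).round(1),A.max(0).round(1),np.percentile(A,[5,50,95],axis=0).round(1).tolist())
E
```

```text
mid [ 0.5026 -0.1746] yaw 14.84 slopes [-0.11 -0.05 -0.04] arm sep 80.0 x range -113.7 115.0 w mid 11.7 2465
mid 196 0.0155
thin 95 0.0151
sock 187 0.0203
ball 14 0.0204
mid [ 0.5039 -0.1774] yaw 14.86 slopes [-0.61  0.   -0.66] arm sep 79.5 x range -114.1 118.2 w mid 14.0 632
mid [ 0.5047 -0.1776] yaw 14.42 slopes [0.4  0.27 0.04] arm sep 79.8 x range -111.7 114.3 w mid 11.8 538
w1 thin 1226 [59.  26.7 50.4] [79.8 84.6 85.7] [[60.1, 30.0, 59.3], [68.9, 57.4, 73.1], [78.3, 81.5, 83.0]]
w1 sock 991 [-80.1 -53.6  50.9] [-59.6   4.7  77.6] [[-78.5, -50.0, 53.6], [-69.7, -27.4, 66.4], [-60.8, 2.7, 76.1]]
w2 thin 1261 [58.9 26.2 50.5] [79.9 83.2 85.1] [[59.5, 29.7, 58.3], [67.7, 53.9, 71.6], [78.0, 77.3, 82.5]]
w2 sock 1018 [-80.9 -53.6  51.1] [-60.7   4.8  77.8] [[-79.8, -49.6, 53.7], [-70.8, -27.7, 66.6], [-61.9, 2.4, 76.1]]
```

Run:
```python
from h import *
a,b=load('w1'),load('w2')
def bolt(c,p):
    x,y=int(p[0]),int(p[1]); g=cv2.cvtColor(c['color'],cv2.COLOR_RGB2GRAY)[y-7:y+8,x-7:x+8].astype(float)
    w=np.clip(g-(np.percentile(g,30)+g.max())/2,0,None); yy,xx=np.mgrid[y-7:y+8,x-7:x+8]; return ((w*xx).sum()/w.sum(),(w*yy).sum()/w.sum())
P=[]
for p,q in(((197,83),(249,93)),((374,198),(461,121)),((202,197),(299,195))):
    p,q=bolt(a,p),bolt(b,q); x,r=tri([(a,p),(b,q)]); print(np.round(p,1),np.round(q,1),x.round(4),np.round(r,4)); P.append(x)
print('yaw',np.degrees(np.arctan2(*(P[1]-P[2])[:2][::-1])), np.degrees(np.arctan2(*(P[0]-P[2])[:2][::-1]))-90, 'ctr',(P[0]+P[1])/2)
for nm,p,q,z in(('pivot',(224,222),(338,204),.09),('knob',(172,236),(299,239),.11)):
    x,r=tri([(a,p),(b,q)]); print(nm,x.round(4),np.round(r,4))
for n in('w1','w2'):
    c=load(n); yy,xx=np.mgrid[0:260,160:460]; px=np.c_[xx.ravel(),yy.ravel()]; Q=depthpts(c,px)
    C=np.array([0.485,0.13]); t=np.radians(97.65); Rm=np.array([[np.cos(t),-np.sin(t)],[np.sin(t),np.cos(t)]])
    L=np.c_[(Q[:,:2]-C)@Rm,Q[:,2]]*1000
    for nm,x0,yc in(('thin',70,55),('sock',-70,-25)):
        s=(L[:,2]>62)&(L[:,2]<82)&(abs(L[:,0]-x0)<9)&(abs(L[:,1]-yc)<35); A=L[s]
        o=[]
        for sg in(1,-1):
            B=A[(sg*(A[:,1]-yc)>5)&(sg*(A[:,1]-yc)<26)]; v=sg*B[:,1]-B[:,2]; m=np.median(v); B=B[abs(v-m)<3]; o.append((len(B),np.median(sg*B[:,1]-B[:,2]).round(1)))
        # y - z = k1 ; -y - z = k2
        print(n,nm,o,'yc',(o[0][1]-o[1][1])/2,'zbottom',-(o[0][1]+o[1][1])/2, 'x mid', (A[:,0].min()+A[:,0].max())/2)
```

```text
[196.2  82.6] [248.3  91.8] [0.4307 0.0121 0.0073] [0.0005 0.0005]
[373.8 197.6] [460.3 120.7] [0.5374 0.2455 0.0138] [0. 0.]
[201.5 196. ] [298.  194.6] [0.5667 0.0312 0.0111] [0. 0.]
yaw 97.76610745502069 -262.0046432022748 ctr [0.48408618 0.12878172 0.01057513]
pivot [0.5709 0.0707 0.0822] [0.0003 0.0003]
knob [0.5874 0.021  0.1024] [0.0005 0.0005]
w1 thin [(375, np.float64(-2.8)), (312, np.float64(-113.9))] yc 55.550000000000004 zbottom 58.35 x mid 69.9832052443517
w1 sock [(214, np.float64(-76.0)), (286, np.float64(-26.7))] yc -24.65 zbottom 51.35 x mid -70.00054307514573
w2 thin [(361, np.float64(-2.9)), (341, np.float64(-114.0))] yc 55.55 zbottom 58.45 x mid 70.00343661262333
w2 sock [(215, np.float64(-75.8)), (287, np.float64(-26.7))] yc -24.549999999999997 zbottom 51.25 x mid -69.97633583476848
```

Run:
```python
from h import *
M=np.array([0.5026,-0.1746]); t=np.radians(14.85); Rm=np.array([[np.cos(t),-np.sin(t)],[np.sin(t),np.cos(t)]])
for n,roi in(('w2',(0,0,110,140)),('scene0',(225,310,310,385)),('side0',(150,280,215,335))):
    c=load(n); x0,y0,x1,y1=roi; yy,xx=np.mgrid[y0:y1,x0:x1]; D=depthpts(c,np.c_[xx.ravel(),yy.ravel()]); L=(D[:,:2]-M)@Rm*1000
    for z in(.03,.06,.075):
        s=(D[:,2]>z)&(D[:,2]<.15)&(D[:,0]<.47)
        if s.sum(): print(n,z,s.sum(),'max handle-x of vise',np.percentile(L[s,0],99.5).round(0),'y',np.percentile(L[s,1],[1,99]).round(0),'zmax',D[s,2].max().round(3))
plan([0.5026,-0.1746,0.12],14.85,9)
```

```text
w2 0.03 3742 max handle-x of vise -117.0 y [-41.  27.] zmax 0.09
w2 0.06 2159 max handle-x of vise -117.0 y [-41.  24.] zmax 0.09
w2 0.075 1482 max handle-x of vise -118.0 y [-41.  10.] zmax 0.09
scene0 0.03 2126 max handle-x of vise -122.0 y [-57.  20.] zmax 0.092
scene0 0.06 1608 max handle-x of vise -122.0 y [-57.  18.] zmax 0.092
scene0 0.075 1269 max handle-x of vise -121.0 y [-57.  19.] zmax 0.092
side0 0.03 1359 max handle-x of vise -119.0 y [-60.  19.] zmax 0.096
side0 0.06 1001 max handle-x of vise -119.0 y [-59.  15.] zmax 0.096
side0 0.075 759 max handle-x of vise -120.0 y [-59.  16.] zmax 0.096
yaw now 72.28 pos [0.5209 0.0211 0.3036] rot total deg [-4.000e-02 -1.000e-02  5.743e+01] mm/row 29.9
[[-0.213, 0.047, 0.204], [-0.0001, -0.0, 0.0742]],
[[-0.207, 0.07, 0.204], [-0.0001, -0.0, 0.0742]],
[[-0.198, 0.093, 0.204], [-0.0001, -0.0, 0.0742]],
[[-0.186, 0.114, 0.204], [-0.0001, -0.0, 0.0742]],
[[-0.172, 0.134, 0.204], [-0.0001, -0.0, 0.0742]],
[[-0.156, 0.153, 0.204], [-0.0001, -0.0, 0.0742]],
[[-0.138, 0.169, 0.204], [-0.0001, -0.0, 0.0742]],
[[-0.119, 0.183, 0.204], [-0.0001, -0.0, 0.0742]],
[[-0.098, 0.195, 0.204], [-0.0001, -0.0, 0.0742]],
```

{"method": "arm_command", "body": {"deltas": [[[-0.213, 0.047, 0.2], [0, 0, 0.0742]], [[-0.207, 0.07, 0.2], [0, 0, 0.0742]], [[-0.198, 0.093, 0.2], [0, 0, 0.0742]], [[-0.186, 0.114, 0.2], [0, 0, 0.0742]], [[-0.172, 0.134, 0.2], [0, 0, 0.0742]], [[-0.156, 0.153, 0.2], [0, 0, 0.0742]], [[-0.138, 0.169, 0.2], [0, 0, 0.0742]], [[-0.119, 0.183, 0.2], [0, 0, 0.0742]], [[-0.098, 0.195, 0.2], [0, 0, 0.0742]], [[0, 0, 0], [0, 0, 0]]]}}

```text
time_s: 3.35
position: [0.5011, -0.1755, 0.1211]
orientation: [-0.001, 0.992, 0.128, -0.002]
ft_force: [-0.6, 1.3, -0.4]
grip_width: 0.0882
```

{"method": "arm_command", "body": {"deltas": [[[0, 0, 0], [0, 0, 0]]]}}

```text
time_s: 3.45
position: [0.5026, -0.1746, 0.1236]
orientation: [-0.001, 0.992, 0.13, -0.0]
ft_force: [-0.2, 0.2, 0.9]
grip_width: 0.0883
```

Run:
```python
from h import *
c=snap('wrist','w3'); 
plan([0.5026,-0.1746,0.003],14.85,6)
try: handle(c,(0,0,560,420))
except Exception as e: print(e)
```

```text
yaw now 14.93 pos [ 0.5032 -0.1746  0.1243] rot total deg [-0.01 -0.03  0.08] mm/row 20.2
[[-0.001, -0.0, 0.202], [-0.0, -0.0001, 0.0002]],
[[-0.001, -0.0, 0.202], [-0.0, -0.0001, 0.0002]],
[[-0.001, -0.0, 0.202], [-0.0, -0.0001, 0.0002]],
[[-0.001, -0.0, 0.202], [-0.0, -0.0001, 0.0002]],
[[-0.001, -0.0, 0.202], [-0.0, -0.0001, 0.0002]],
[[-0.001, -0.0, 0.202], [-0.0, -0.0001, 0.0002]],
mid [ 0.5024 -0.174 ] yaw 11.81 slopes [-3.18  3.06 -7.33] arm sep 83.3 x range -112.9 113.8 w mid 13.9 6241
```

View pics/w3.png

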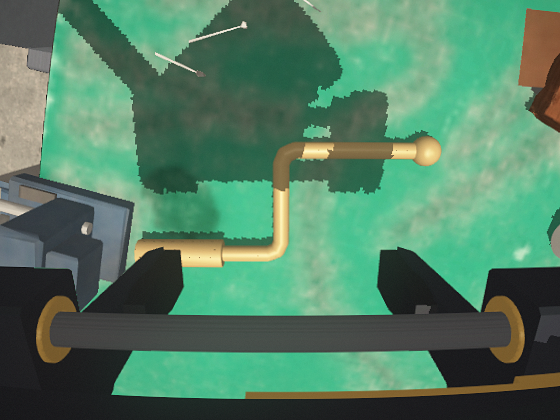

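The wrist view shows the handle aligned under the gripper, with the middle piece vertical at column 281 between the fingers and the vise clear at left. I'll descend.

{"method": "arm_command", "body": {"deltas": [[[0, 0, 0.2], [0, 0, 0]], [[0, 0, 0.2], [0, 0, 0]], [[0, 0, 0.2], [0, 0, 0]], [[0, 0, 0.2], [0, 0, 0]], [[0, 0, 0.2], [0, 0, 0]], [[0, 0, 0.1], [0, 0, 0]], [[0, 0, 0.1], [0, 0, 0]], [[0, 0, 0], [0, 0, 0]], [[0, 0, 0], [0, 0, 0]], [[0, 0, 0], [0, 0, 0]]]}}

```text
time_s: 4.5
position: [0.5033, -0.1763, 0.0047]
orientation: [0.001, 0.992, 0.128, 0.001]
ft_force: [-0.7, 0.2, -0.2]
grip_width: 0.0883
```

{"method": "arm_command", "body": {"deltas": [[[0, 0, 0], [0, 0, 0]], [[0, 0, 0], [0, 0, 0]], [[0, 0, 0], [0, 0, 0]], [[0, 0, 0], [0, 0, 0]], [[0, 0, 0], [0, 0, 0]], [[0, 0, 0], [0, 0, 0]], [[0, 0, 0], [0, 0, 0]]], "fingers": 0}}

```text
time_s: 5.2
position: [0.5026, -0.1759, 0.0037]
orientation: [-0.0, 0.992, 0.128, -0.0]
ft_force: [0.4, 0.0, 0.5]
grip_width: 0.0341
```

Run:
```python
from h import *
s=robot.observe(); print(s['grip_width'],s['position'],s['ft_force'],s['time_s'])
plan([0.5026,-0.1746,0.2],14.85,5)
```

```text
0.034102971377871626 [ 0.50257534 -0.17593903  0.00368539] [0.40757986 0.03751412 0.47386963] 5.2
yaw now 14.71 pos [ 0.5026 -0.1759  0.0037] rot total deg [-0.    0.   -0.14] mm/row 39.3
[[0.001, -0.003, -0.393], [-0.0, 0.0, -0.0003]],
[[0.001, -0.003, -0.393], [-0.0, 0.0, -0.0003]],
[[0.001, -0.003, -0.393], [-0.0, 0.0, -0.0003]],
[[0.001, -0.003, -0.393], [-0.0, 0.0, -0.0003]],
[[0.001, -0.003, -0.393], [-0.0, 0.0, -0.0003]],
```

Still closing (34 mm); wait a bit more.

{"method": "arm_command", "body": {"deltas": [[[0, 0, 0], [0, 0, 0]], [[0, 0, 0], [0, 0, 0]], [[0, 0, 0], [0, 0, 0]], [[0, 0, 0], [0, 0, 0]], [[0, 0, 0], [0, 0, 0]], [[0, 0, 0], [0, 0, 0]]]}}

```text
time_s: 5.8
position: [0.5026, -0.176, 0.0037]
orientation: [0.0, 0.992, 0.128, 0.0]
ft_force: [0.9, 1.2, -0.1]
grip_width: 0.011
```

Run:
```python
from h import *
s=robot.observe(); print(s['grip_width'],s['position'],s['ft_force'],s['wrist_torque'],s['time_s'])
```

```text
0.01102970542589764 [ 0.50262594 -0.17597332  0.00371526] [ 0.94145969  1.15651919 -0.13832209] [-0.06080062 -0.04373735  0.02135065] 5.8
```

{"method": "arm_command", "body": {"deltas": [[[0, 0, -0.05], [0, 0, 0]], [[0, 0, -0.15], [0, 0, 0]], [[0, 0, -0.3], [0, 0, 0]], [[0, 0, -0.4], [0, 0, 0]], [[0, 0, -0.4], [0, 0, 0]], [[0, 0, -0.3], [0, 0, 0]], [[0, 0, -0.2], [0, 0, 0]], [[0, 0, -0.1], [0, 0, 0]], [[0, 0, 0], [0, 0, 0]], [[0, 0, 0], [0, 0, 0]]]}}

```text
time_s: 6.8
position: [0.5021, -0.1756, 0.193]
orientation: [-0.0, 0.992, 0.128, -0.0]
ft_force: [-0.2, 0.0, -2.5]
grip_width: 0.0108
```

Run:
```python
from h import *
s=robot.observe(); print(s['grip_width'],s['position'],s['ft_force'],s['wrist_torque'],s['time_s'])
c=snap('wrist','w4'); snap('scene','s4')
```

```text
0.010753970111784004 [ 0.50205151 -0.17562128  0.19299706] [-0.2174992   0.04612944 -2.51492128] [-0.00798916  0.02734354 -0.02913904] 6.8
```

View pics/w4.png

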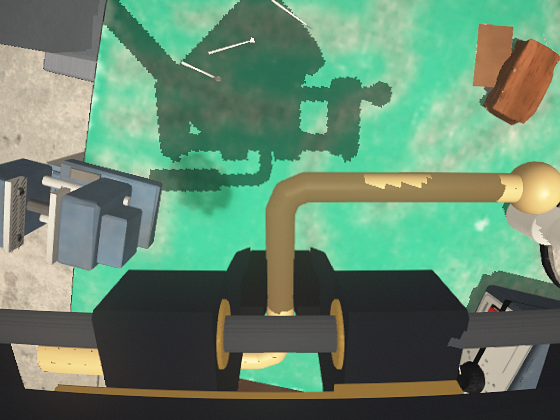

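View pics/s4.png

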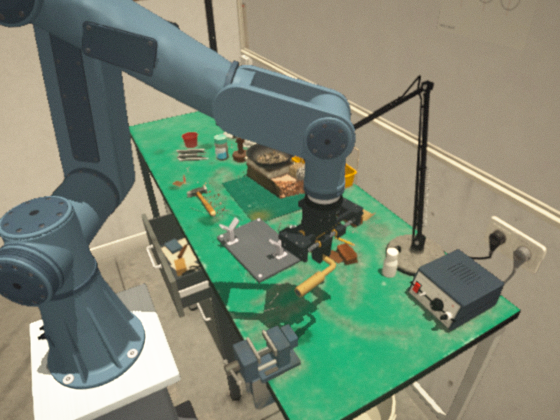

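```bash
cat >> h.py <<'E'
def toolpts(c,px,s):
    T=quat(s['orientation']).as_matrix(); return (depthpts(c,px)-s['position'])@T*1000
E
python3 - <<'E'
from h import *
c=load('w4'); s=robot.observe()
hsv=cv2.cvtColor(c['color'],cv2.COLOR_RGB2HSV); m=cv2.inRange(hsv,(12,70,50),(30,255,255))>0
ys,xs=np.where(m); px=np.c_[xs,ys]; L=toolpts(c,px,s); k=(abs(L[:,2]-(-9))<25); L=L[k]
def strip(A,ax,step=8):
    for b in np.arange(A[:,ax].min(),A[:,ax].max(),step):
        q=A[(A[:,ax]>=b)&(A[:,ax]<b+step)]
        if len(q)>8: print(round(b+step/2,1),'other mid',((np.percentile(q[:,1-ax],2)+np.percentile(q[:,1-ax],98))/2).round(1),'top z',np.percentile(q[:,2],5).round(1),len(q))
print('thin arm');strip(L[(L[:,0]>12)&(L[:,1]<-25)],0,12)
print('mid');strip(L[(abs(L[:,0])<12)&(L[:,1]>-30)&(L[:,1]<60)],1,6)
print('sock');strip(L[(L[:,0]<-30)],0,12)
E
```

```text
thin arm
18.0 other mid -40.9 top z -13.6 907
30.0 other mid -41.0 top z -13.8 897
42.0 other mid -41.0 top z -13.7 890
54.0 other mid -41.1 top z -13.8 875
66.0 other mid -41.1 top z -13.8 866
78.0 other mid -41.2 top z -13.9 838
90.0 other mid -41.1 top z -14.1 871
102.0 other mid -41.3 top z -18.4 1682
114.0 other mid -41.8 top z -17.4 78
mid
-27.0 other mid -0.4 top z -13.5 409
-21.0 other mid -0.5 top z -13.4 392
-15.0 other mid -0.3 top z -13.5 373
-9.0 other mid -0.2 top z -13.4 383
-3.0 other mid -0.3 top z -13.6 349
3.0 other mid -0.4 top z -14.3 344
9.0 other mid -0.5 top z -13.9 334
15.0 other mid -0.3 top z -13.2 157
33.0 other mid -4.9 top z -13.6 142
39.0 other mid -5.1 top z -13.4 232
45.0 other mid -8.7 top z -12.3 10
sock
-107.0 other mid 39.0 top z -17.6 557
-95.0 other mid 38.7 top z -17.8 638
-83.0 other mid 38.7 top z -17.8 435
```

The handle is held level, with the bar axis 7.6 mm behind the TCP. The handle's centre is at about (-0.3, -1.1) mm in the tool frame. Next I move it over the fixture while turning it.

Run:
```python
from h import *
plan([0.4708,0.128,0.17],97.65,12)
```

```text
yaw now 14.71 pos [ 0.5017 -0.1754  0.1922] rot total deg [-1.800e-01  1.000e-02 -8.294e+01] mm/row 25.5
[[0.039, -0.251, 0.019], [-0.0002, 0.0, -0.0804]],
[[0.069, -0.245, 0.019], [-0.0002, 0.0, -0.0804]],
[[0.098, -0.234, 0.019], [-0.0002, 0.0, -0.0804]],
[[0.126, -0.221, 0.019], [-0.0002, 0.0, -0.0804]],
[[0.151, -0.204, 0.019], [-0.0002, 0.0, -0.0804]],
[[0.175, -0.184, 0.019], [-0.0002, 0.0, -0.0804]],
[[0.196, -0.162, 0.019], [-0.0002, 0.0, -0.0804]],
[[0.214, -0.137, 0.019], [-0.0002, 0.0, -0.0804]],
[[0.229, -0.111, 0.019], [-0.0002, 0.0, -0.0804]],
[[0.24, -0.082, 0.018], [-0.0002, 0.0, -0.0804]],
[[0.249, -0.053, 0.018], [-0.0002, 0.0, -0.0804]],
[[0.253, -0.023, 0.018], [-0.0002, 0.0, -0.0804]],
```

{"method": "arm_command", "body": {"deltas": [[[0.039, -0.25, 0.02], [0, 0, -0.08]], [[0.07, -0.245, 0.02], [0, 0, -0.08]], [[0.1, -0.235, 0.02], [0, 0, -0.08]], [[0.126, -0.22, 0.02], [0, 0, -0.08]], [[0.15, -0.204, 0.02], [0, 0, -0.08]], [[0.175, -0.184, 0.02], [0, 0, -0.08]], [[0.196, -0.162, 0.02], [0, 0, -0.08]], [[0.214, -0.137, 0.02], [0, 0, -0.08]], [[0.229, -0.11, 0.02], [0, 0, -0.08]], [[0.24, -0.082, 0.02], [0, 0, -0.08]]]}}

```text
time_s: 7.9
position: [0.4769, 0.0779, 0.1723]
orientation: [-0.001, 0.745, 0.667, -0.001]
ft_force: [0.1, -0.5, -1.8]
grip_width: 0.0108
```

{"method": "arm_command", "body": {"deltas": [[[0.249, -0.053, 0.02], [0, 0, -0.08]], [[0.253, -0.023, 0.02], [0, 0, -0.083]], [[0, 0, 0], [0, 0, 0]], [[0, 0, 0], [0, 0, 0]], [[0, 0, 0], [0, 0, 0]]]}}

```text
time_s: 8.4
position: [0.4729, 0.1268, 0.1692]
orientation: [-0.0, 0.66, 0.751, -0.0]
ft_force: [0.3, 0.1, -1.8]
grip_width: 0.011
```

Run:
```python
from h import *
s=robot.observe(); print(s['grip_width'],s['position'],s['ft_force'],s['wrist_torque'],s['time_s'])
c=snap('wrist','w5')
plan([0.4708,0.128,0.10],97.65,6)
```

```text
0.010992790326523536 [0.47288244 0.12677726 0.16917157] [ 0.26967369  0.1232497  -1.77800841] [0.06465435 0.03111528 0.00523072] 8.4
yaw now 97.36 pos [0.473  0.1266 0.1693] rot total deg [-0.04  0.01 -0.29] mm/row 11.6
[[0.003, -0.003, 0.116], [-0.0001, 0.0, -0.0006]],
[[0.003, -0.003, 0.116], [-0.0001, 0.0, -0.0006]],
[[0.003, -0.003, 0.116], [-0.0001, 0.0, -0.0006]],
[[0.003, -0.003, 0.116], [-0.0001, 0.0, -0.0006]],
[[0.003, -0.003, 0.116], [-0.0001, 0.0, -0.0006]],
[[0.003, -0.003, 0.116], [-0.0001, 0.0, -0.0006]],
```

View pics/w5.png

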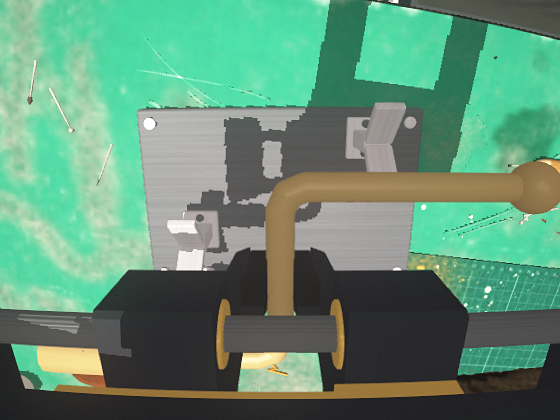

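Run:
```python
from h import *
c=load('w5'); s=robot.observe(); T=quat(s['orientation']).as_matrix()
# express everything in a fixture-axes frame centred at nominal origin
C=np.array([0.4697,0.1276]); t=np.radians(97.65); Rm=np.array([[np.cos(t),-np.sin(t)],[np.sin(t),np.cos(t)]])
yy,xx=np.mgrid[80:290,130:460]; px=np.c_[xx.ravel(),yy.ravel()]; Q=depthpts(c,px); L=np.c_[(Q[:,:2]-C)@Rm,Q[:,2]]*1000
for nm,x0,yc in(('thin',70,40),('sock',-70,-40)):
    A=L[(L[:,2]>56)&(L[:,2]<90)&(abs(L[:,0]-x0)<16)&(abs(L[:,1]-yc)<35)]
    print(nm,len(A),'x',np.percentile(A[:,0],[1,99]).round(1),'y',np.percentile(A[:,1],[1,99]).round(1),'z',np.percentile(A[:,2],[1,99]).round(1))
    A=A[abs(A[:,0]-x0)<9]
    B=A[(A[:,1]-yc>5)&(A[:,1]-yc<26)]; v=B[:,1]-B[:,2]; h=np.median(v); print('  k=y-z',h.round(1),'expected',yc-((68-6*2**.5) if yc>0 else 68-11*2**.5))
# bolts
for p in((150,123),(410,122)): q=onplane(c,[p],.013)[0]; print(((q[:2]-C)@Rm*1000).round(1))
# handle
hsv=cv2.cvtColor(c['color'],cv2.COLOR_RGB2HSV); m=cv2.inRange(hsv,(10,70,50),(30,255,255))>0
ys,xs=np.where(m); Q=depthpts(c,np.c_[xs,ys]); L=np.c_[(Q[:,:2]-C)@Rm,Q[:,2]]*1000; L=L[(L[:,2]>160)&(L[:,2]<200)]
for b in(30,55,80): 
    q=L[(abs(L[:,0]-b)<6)&(L[:,1]>20)]; print('thin',b,((np.percentile(q[:,1],2)+np.percentile(q[:,1],98))/2).round(1),np.percentile(q[:,2],97).round(1))
q=L[(abs(L[:,0])<14)&(L[:,1]<25)&(L[:,1]>-10)]; print('mid x',(np.percentile(q[:,0],[2,98])).round(1))
q=L[(L[:,0]<-60)]; print('sock',(np.percentile(q[:,1],[2,98])).round(1), np.percentile(q[:,0],[1]).round(1), np.percentile(q[:,2],97).round(1))
q=L[(L[:,0]>90)]; print('ball',(np.percentile(q[:,1],[2,98])).round(1), np.percentile(q[:,0],[99]).round(1), np.percentile(q[:,2],99).round(1))
```

```text
thin 2092 x [59.8 79.4] y [23.8 69.2] z [58.4 83.7]
  k=y-z -18.3 expected -19.514718625761432
sock 1104 x [-79.7 -59.7] y [-53.6 -10.5] z [56.2 76.6]
  k=y-z -90.8 expected -92.44365081389596
[-107.1   53.4]
[108.1  53.2]
thin 30 37.4 182.2
thin 55 37.4 182.4
thin 80 37.3 182.5
mid x [-5.3  5.5]
sock [-48.9 -35.4] [-111.1] 186.1
ball [28.1 46.9] [109.7] 187.5
```

{"method": "arm_command", "body": {"deltas": [[[0.004, -0.012, 0.15], [0, 0, -0.002]], [[0.004, -0.012, 0.2], [0, 0, -0.001]], [[0, 0, 0.2], [0, 0, 0]], [[0, 0, 0.15], [0, 0, 0]], [[0, 0, 0.1], [0, 0, 0]], [[0, 0, 0.05], [0, 0, 0]], [[0, 0, 0], [0, 0, 0]], [[0, 0, 0], [0, 0, 0]]]}}

```text
time_s: 9.25
position: [0.4711, 0.1278, 0.0853]
orientation: [0.0, 0.658, 0.753, 0.0]
ft_force: [0.5, -0.2, -1.1]
grip_width: 0.0108
```

Run:
```python
from h import *
s=robot.observe(); print(s['grip_width'],s['position'],s['ft_force'],s['wrist_torque'],s['time_s'])
c=snap('wrist','w6'); snap('side','d6')
plan([0.4708,0.128,0.0605],97.65,6)
b=load('d6')['color'][170:300,180:320]; cv2.imwrite('pics/d6c.png',cv2.resize(b,None,fx=4,fy=4,interpolation=cv2.INTER_CUBIC)[:,:,::-1])
```

```text
0.010787039718591554 [0.4711401  0.1277748  0.08529584] [ 0.53112863 -0.21973526 -1.09572127] [ 0.04555109 -0.04400042  0.02920425] 9.25
yaw now 97.73 pos [0.4713 0.1279 0.0855] rot total deg [0.09 0.01 0.08] mm/row 4.2
[[0.0, -0.001, 0.042], [0.0002, 0.0, 0.0002]],
[[0.0, -0.001, 0.042], [0.0002, 0.0, 0.0002]],
[[0.0, -0.001, 0.042], [0.0002, 0.0, 0.0002]],
[[0.0, -0.001, 0.042], [0.0002, 0.0, 0.0002]],
[[0.0, -0.001, 0.042], [0.0002, 0.0, 0.0002]],
[[0.0, -0.001, 0.042], [0.0002, 0.0, 0.0002]],
```

View pics/w6.png

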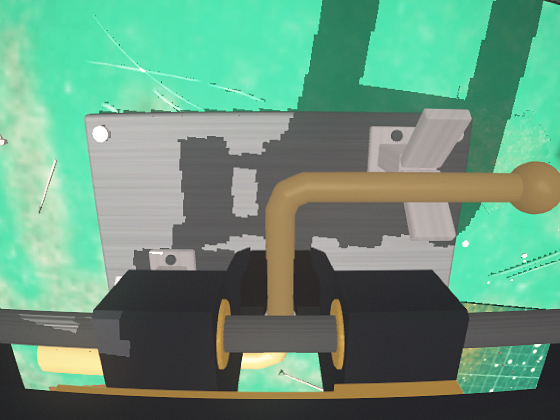

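View pics/d6c.png

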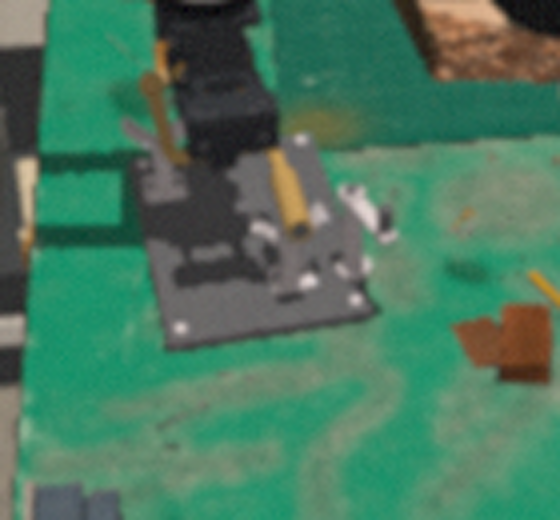

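The thin arm is between its jaw tips, at (435,185) in the wrist view. In the side view the socket is over its rest. I'll lower slowly, checking the force.

{"method": "arm_command", "body": {"deltas": [[[0, 0, 0.04], [0, 0, 0]], [[0, 0, 0.04], [0, 0, 0]], [[0, 0, 0.04], [0, 0, 0]], [[0, 0, 0.04], [0, 0, 0]], [[0, 0, 0.04], [0, 0, 0]], [[0, 0, 0], [0, 0, 0]], [[0, 0, 0], [0, 0, 0]]]}}

```text
time_s: 10.05
position: [0.4705, 0.1279, 0.0645]
orientation: [-0.0, 0.658, 0.753, -0.0]
ft_force: [-0.6, 0.2, -1.0]
grip_width: 0.0109
```

{"method": "arm_command", "body": {"deltas": [[[0, 0, 0.02], [0, 0, 0]], [[0, 0, 0.02], [0, 0, 0]], [[0, 0, 0], [0, 0, 0]], [[0, 0, 0], [0, 0, 0]]]}}

```text
time_s: 10.45
position: [0.4708, 0.1279, 0.0617]
orientation: [0.0, 0.658, 0.753, -0.0]
ft_force: [-4.5, -0.6, 9.2]
grip_width: 0.0112
```

Run:
```python
from h import *
s=robot.observe(); print(s['grip_width'],s['position'],s['ft_force'],s['wrist_torque'],s['time_s'])
c=snap('wrist','w7')
C=np.array([0.4697,0.1276]); t=np.radians(97.65); Rm=np.array([[np.cos(t),-np.sin(t)],[np.sin(t),np.cos(t)]])
hsv=cv2.cvtColor(c['color'],cv2.COLOR_RGB2HSV); m=cv2.inRange(hsv,(10,70,50),(30,255,255))>0
ys,xs=np.where(m); Q=depthpts(c,np.c_[xs,ys]); L=np.c_[(Q[:,:2]-C)@Rm,Q[:,2]]*1000; L=L[(L[:,2]>55)&(L[:,2]<95)]
for b in(20,40,70,90): 
    q=L[(abs(L[:,0]-b)<5)&(L[:,1]>20)]; print('thin',b,((np.percentile(q[:,1],2)+np.percentile(q[:,1],98))/2).round(1),np.percentile(q[:,2],97).round(1))
for b in (-5,5,15,25):
    q=L[(abs(L[:,0])<14)&(abs(L[:,1]-b)<4)]; print('mid',b,len(q),np.percentile(q[:,2],97).round(1))
q=L[(L[:,0]<-60)]; print('sock',(np.percentile(q[:,1],[2,98])).round(1), np.percentile(q[:,0],[1]).round(1), np.percentile(q[:,2],97).round(1))
```

```text
0.011177666031020241 [0.47075969 0.12789986 0.06171515] [-4.45828634 -0.6383706   9.19882597] [-0.10860506  0.72523195 -0.0538529 ] 10.45
thin 20 39.4 74.4
thin 40 39.6 74.4
thin 70 39.7 74.6
thin 90 39.7 74.6
mid -5 472 76.9
mid 5 495 74.6
mid 15 526 74.4
mid 25 566 74.3
sock [-47.4 -33.5] [-109.7] 79.4
```

View pics/w7.png

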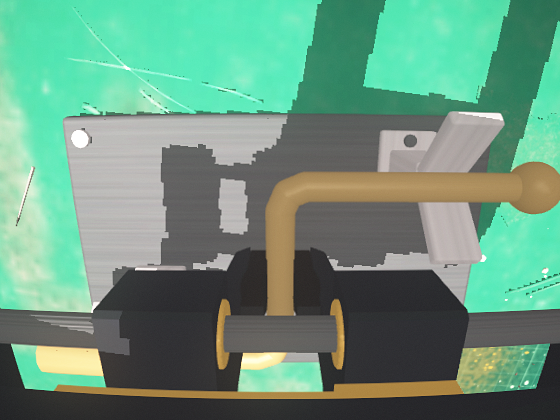

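{"method": "arm_command", "body": {"deltas": [[[0, -0.006, 0], [0, 0, 0]], [[0, 0, 0.005], [0, 0, 0]], [[0, 0, 0], [0, 0, 0]]]}}

```text
time_s: 10.8
position: [0.4704, 0.1278, 0.0613]
orientation: [0.0, 0.658, 0.753, 0.0]
ft_force: [-4.9, 0.3, 10.0]
grip_width: 0.0106
```

Run:
```python
from h import *
s=robot.observe(); print(s['grip_width'],s['position'],s['ft_force'],s['wrist_torque'],s['time_s'])
```

```text
0.010626517231749172 [0.47036256 0.12782261 0.0613045 ] [-4.85203502  0.31826873  9.98604167] [-0.06908339  0.6995526  -0.02550316] 10.8
```

Contact is light, about 10 N. I'll open only partly, so the fingers stay clear of the rests, and let the handle settle.

{"method": "arm_command", "body": {"deltas": [[[0, 0, 0], [0, 0, 0]], [[0, 0, 0], [0, 0, 0]], [[0, 0, 0], [0, 0, 0]], [[0, 0, 0], [0, 0, 0]], [[0, 0, 0], [0, 0, 0]], [[0, 0, 0], [0, 0, 0]]], "fingers": 0.4}}

```text
time_s: 11.4
position: [0.4699, 0.1278, 0.0601]
orientation: [-0.0, 0.658, 0.753, -0.0]
ft_force: [0.0, -0.6, 0.6]
grip_width: 0.0351
```

{"method": "arm_command", "body": {"deltas": [[[0, 0, -0.03], [0, 0, 0]], [[0, 0, -0.1], [0, 0, 0]], [[0, 0, -0.3], [0, 0, 0]], [[0, 0, -0.4], [0, 0, 0]], [[0, 0, -0.4], [0, 0, 0]], [[0, 0, -0.3], [0, 0, 0]], [[0, 0, -0.2], [0, 0, 0]], [[0, 0, 0], [0, 0, 0]]]}}

```text
time_s: 12.2
position: [0.472, 0.128, 0.2373]
orientation: [0.003, 0.658, 0.753, 0.003]
ft_force: [0.6, 0.1, -0.9]
grip_width: 0.0352
```

Run:
```python
from h import *
s=robot.observe(); print(s['grip_width'],s['position'],s['ft_force'],s['wrist_torque'],s['time_s'])
c=snap('wrist','w8')
```

```text
0.03517532498260434 [0.47202192 0.12797157 0.23734755] [ 0.5810656   0.07691387 -0.90063514] [ 0.0735862  -0.00439456  0.0265172 ] 12.2
```

View pics/w8.png

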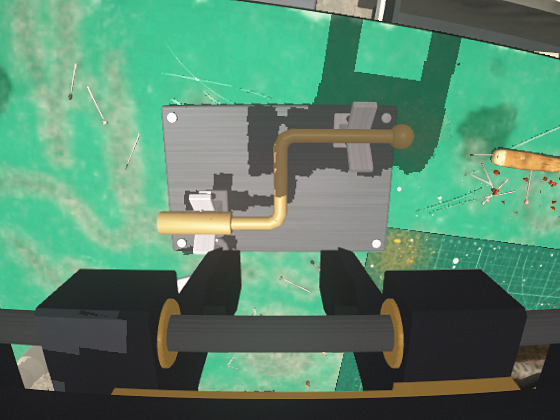

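```bash
cat >> h.py <<'E'
def seat(c,roi):
    M,th=handle(c,roi,0.068)
    C=np.array([0.4697,0.1276]); t=np.radians(97.65); Rm=np.array([[np.cos(t),-np.sin(t)],[np.sin(t),np.cos(t)]])
    print('mid in fixture mm',((M-C)@Rm*1000).round(1),'dyaw',(np.degrees(th)-97.65).round(2))
    m=brass(c,roi); ys,xs=np.where(m); Q=depthpts(c,np.c_[xs,ys]); L=np.c_[(Q[:,:2]-C)@Rm,Q[:,2]]*1000
    for nm,x0,y0 in(('thin30',30,40),('thin85',88,40),('ball',105,40),('mid',0,15),('mid-',0,-15),('sock-55',-52,-40),('sock-100',-100,-40)):
        q=L[(abs(L[:,0]-x0)<4)&(abs(L[:,1]-y0)<4)]
        if len(q): print(nm,len(q),'top z',np.percentile(q[:,2],90).round(1))
E
python3 - <<'E'
from h import *
seat(load('w8'),(140,100,430,250))
s=robot.observe(); P=np.array([.5682,.0702])
c=load('w8')
plan([0.5870,0.0196,0.16],100,7)
E
```

```text
mid [0.4692 0.129 ] yaw -82.41 slopes [-0.16 -0.2   0.1 ] arm sep 80.2 x range -115.9 114.6 w mid 10.9 4651
mid in fixture mm [1.4 0.3] dyaw -180.06
thin30 83 top z 73.1
thin85 91 top z 73.4
ball 97 top z 78.4
mid 83 top z 73.2
mid- 60 top z 73.1
sock-55 14 top z 77.1
sock-100 56 top z 78.0
yaw now 97.74 pos [0.4709 0.1279 0.235 ] rot total deg [ 0.22  0.03 -2.26] mm/row 25.1
[[-0.176, 0.143, 0.108], [0.0004, 0.0001, -0.0038]],
[[-0.176, 0.142, 0.108], [0.0004, 0.0001, -0.0038]],
[[-0.177, 0.141, 0.108], [0.0004, 0.0001, -0.0038]],
[[-0.178, 0.14, 0.107], [0.0004, 0.0001, -0.0038]],
[[-0.179, 0.139, 0.107], [0.0004, 0.0001, -0.0038]],
[[-0.18, 0.138, 0.107], [0.0004, 0.0001, -0.0038]],
[[-0.18, 0.137, 0.107], [0.0004, 0.0001, -0.0038]],
```

Run:
```python
from h import *
for n,roi in(('scene0',(295,70,435,260)),('side0',(295,95,410,275))):
    c=load(n); x0,y0,x1,y1=roi; yy,xx=np.mgrid[y0:y1,x0:x1]; D=depthpts(c,np.c_[xx.ravel(),yy.ravel()])
    D=D[(D[:,2]>.1)&(D[:,0]<.95)&(abs(D[:,1])<.3)]
    for z in np.arange(.1,.5,.05):
        q=D[(D[:,2]>=z)&(D[:,2]<z+.05)]
        if len(q)>3: print(n,z.round(2),len(q),'x',np.percentile(q[:,0],[1,99]).round(3),'y',np.percentile(q[:,1],[1,99]).round(3))
    k=D[(D[:,0]<.62)]; print(len(k))
```

```text
scene0 0.1 259 x [0.586 0.95 ] y [-0.139  0.298]
scene0 0.15 398 x [0.687 0.877] y [-0.129  0.17 ]
scene0 0.2 857 x [0.682 0.879] y [-0.115  0.223]
scene0 0.25 1461 x [0.707 0.95 ] y [-0.102  0.29 ]
scene0 0.3 383 x [0.762 0.95 ] y [-0.083  0.271]
scene0 0.35 352 x [0.804 0.95 ] y [-0.073  0.272]
scene0 0.4 394 x [0.835 0.95 ] y [-0.061  0.198]
scene0 0.45 252 x [0.863 0.95 ] y [-0.056  0.076]
17
side0 0.1 185 x [0.854 0.949] y [-0.137  0.299]
side0 0.15 352 x [0.688 0.877] y [-0.13   0.172]
side0 0.2 713 x [0.684 0.879] y [-0.117  0.211]
side0 0.25 995 x [0.707 0.95 ] y [-0.105  0.253]
side0 0.3 269 x [0.764 0.881] y [-0.088  0.155]
side0 0.35 274 x [0.803 0.887] y [-0.075  0.085]
side0 0.4 288 x [0.836 0.89 ] y [-0.065  0.039]
side0 0.45 242 x [0.865 0.911] y [-0.059 -0.005]
0
```

Run:
```python
from h import *
Ds=[]
for n,roi in(('scene0',(295,70,435,260)),('side0',(295,95,410,275))):
    c=load(n); x0,y0,x1,y1=roi; yy,xx=np.mgrid[y0:y1,x0:x1]; D=depthpts(c,np.c_[xx.ravel(),yy.ravel()])
    Ds.append(D[(D[:,2]>.13)&(D[:,2]<.45)&(D[:,0]<.95)&(D[:,0]>.64)&(D[:,1]<.25)&(D[:,1]>-.2)])
D=np.vstack(Ds)
for yaw,p in((20,(.587,.02)),(0,(.587,.02)),(-15,(.58,.013)),(40,(.587,.02)),(-30,(.575,.013))):
    y=np.radians(yaw); L=(D[:,:2]-p)@np.array([[np.cos(y),np.sin(y)],[np.sin(y),-np.cos(y)]])
    d=np.hypot(np.clip(abs(L[:,0])-.094,0,None),np.clip(abs(L[:,1])-.04,0,None)); i=np.argsort(d)[5]; print(yaw,d[i].round(3),D[i].round(3), 'radius110',(np.hypot(*L.T)-.11).min().round(3))
plan([0.5870,0.0196,0.17],20,10)
```

```text
20 0.069 [0.71  0.139 0.194] radius110 0.057
0 0.082 [0.714 0.136 0.211] radius110 0.057
-15 0.112 [0.729 0.128 0.23 ] radius110 0.066
40 0.074 [0.691 0.158 0.198] radius110 0.057
-30 0.136 [0.714 0.136 0.211] radius110 0.07
yaw now 97.74 pos [0.4709 0.1279 0.235 ] rot total deg [ 0.2  -0.13 77.74] mm/row 17.2
[[-0.123, 0.1, 0.065], [0.0002, -0.0002, 0.0905]],
[[-0.108, 0.116, 0.065], [0.0002, -0.0002, 0.0905]],
[[-0.092, 0.13, 0.065], [0.0002, -0.0002, 0.0905]],
[[-0.073, 0.141, 0.065], [0.0002, -0.0002, 0.0905]],
[[-0.053, 0.149, 0.065], [0.0002, -0.0002, 0.0905]],
[[-0.033, 0.155, 0.065], [0.0002, -0.0002, 0.0905]],
[[-0.011, 0.158, 0.065], [0.0002, -0.0002, 0.0905]],
[[0.01, 0.158, 0.065], [0.0002, -0.0002, 0.0905]],
[[0.032, 0.156, 0.065], [0.0002, -0.0002, 0.0905]],
[[0.052, 0.15, 0.065], [0.0002, -0.0002, 0.0905]],
```

{"method": "arm_command", "body": {"deltas": [[[-0.123, 0.1, 0.065], [0, 0, 0.0905]], [[-0.108, 0.116, 0.065], [0, 0, 0.0905]], [[-0.092, 0.13, 0.065], [0, 0, 0.0905]], [[-0.073, 0.14, 0.065], [0, 0, 0.0905]], [[-0.053, 0.149, 0.065], [0, 0, 0.0905]], [[-0.033, 0.155, 0.065], [0, 0, 0.0905]], [[-0.011, 0.158, 0.065], [0, 0, 0.0905]], [[0.01, 0.158, 0.065], [0, 0, 0.0905]], [[0.032, 0.156, 0.065], [0, 0, 0.0905]], [[0.052, 0.15, 0.065], [0, 0, 0.0905]]]}}

```text
time_s: 13.25
position: [0.585, 0.0193, 0.1657]
orientation: [-0.001, 0.985, 0.17, -0.002]
ft_force: [-0.7, -0.4, -0.5]
grip_width: 0.0354
```

{"method": "arm_command", "body": {"deltas": [[[0, 0, 0], [0, 0, 0]], [[0, 0, 0], [0, 0, 0]]]}}

```text
time_s: 13.45
position: [0.5846, 0.0199, 0.1666]
orientation: [-0.001, 0.985, 0.175, -0.002]
ft_force: [0.3, -0.0, -0.0]
grip_width: 0.0358
```

Run:
```python
from h import *
c=snap('wrist','w9'); d=snap('scene','s9')
plan([0.5870,0.0196,0.096],20.4,5)
```

```text
yaw now 20.13 pos [0.585  0.0202 0.1678] rot total deg [-0.04  0.06 -0.27] mm/row 14.4
[[0.003, 0.003, 0.144], [-0.0001, 0.0001, -0.0006]],
[[0.003, 0.003, 0.144], [-0.0001, 0.0001, -0.0006]],
[[0.003, 0.003, 0.144], [-0.0001, 0.0001, -0.0006]],
[[0.003, 0.003, 0.144], [-0.0001, 0.0001, -0.0006]],
[[0.003, 0.003, 0.144], [-0.0001, 0.0001, -0.0006]],
```

View pics/w9.png

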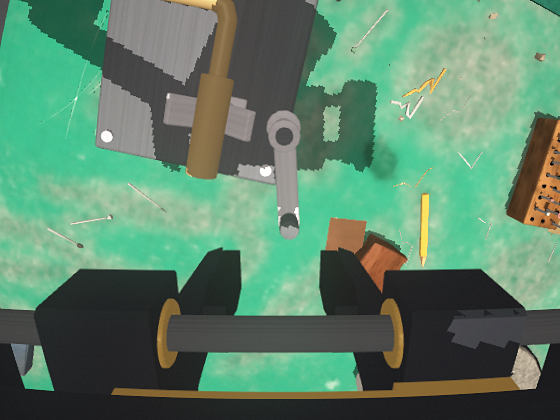

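Run:
```python
from h import *
c=load('w9'); im=c['color'][100:260,230:350]; cv2.imwrite('pics/w9c.png',cv2.resize(im,None,fx=4,fy=4,interpolation=cv2.INTER_CUBIC)[:,:,::-1])
D=depthpts(c,[(289,r) for r in range(204,242,3)]); print(D.round(4))
yy,xx=np.mgrid[195:245,265:315]; Q=depthpts(c,np.c_[xx.ravel(),yy.ravel()]); k=Q[(Q[:,2]>.104)&(Q[:,2]<.12)]; print('knob top',len(k),k.mean(0).round(4),np.ptp(k,0).round(4))
yy,xx=np.mgrid[100:170,250:320]; Q=depthpts(c,np.c_[xx.ravel(),yy.ravel()]); k=Q[(Q[:,2]>.088)&(Q[:,2]<.1)]; print('pivot cap',len(k),k.mean(0).round(4),((k.max(0)+k.min(0))/2).round(4),np.ptp(k,0).round(4))
```

```text
[[ 0.5865  0.03    0.0864]
 [ 0.5872  0.0281  0.0865]
 [ 0.5879  0.0263  0.0868]
 [ 0.5878  0.0261  0.0928]
 [ 0.5876  0.0262  0.0998]
 [ 0.5874  0.0264  0.1062]
 [ 0.5876  0.0256  0.1094]
 [ 0.5884  0.0235  0.1085]
 [ 0.5888  0.0223  0.1102]
 [ 0.5894  0.0207  0.1106]
 [ 0.5903  0.0185  0.1094]
 [ 0.5909  0.0167  0.1094]
 [ 0.6093 -0.0255 -0.001 ]]
knob top 330 [0.5888 0.0216 0.1087] [0.0116 0.0119 0.007 ]
pivot cap 812 [0.5678 0.0701 0.0903] [0.5679 0.0697 0.0915] [0.0196 0.0199 0.0071]
```

View pics/w9c.png

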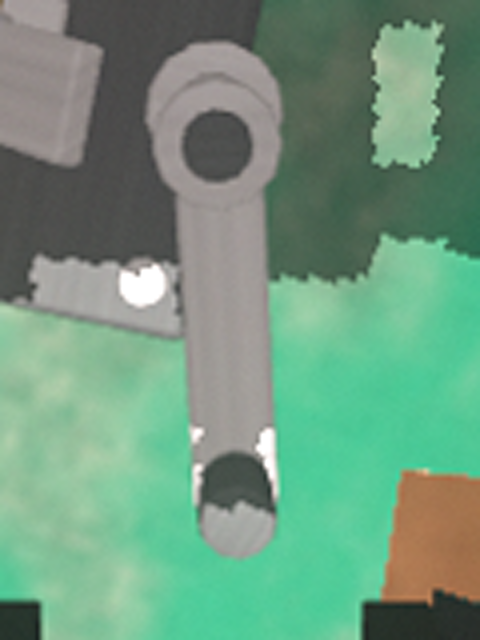

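The knob top is at (0.589, 0.021, 0.109) and the pivot at (0.568, 0.070), so the keeper is about 0.06 rad open. I'll lower the open fingers around the knob.

{"method": "arm_command", "body": {"deltas": [[[0.02, 0.003, 0.05], [0, 0, -0.02]], [[0.02, 0, 0.15], [0, 0, -0.017]], [[0, 0, 0.2], [0, 0, 0]], [[0, 0, 0.2], [0, 0, 0]], [[0, 0, 0.1], [0, 0, 0]], [[0, 0, 0], [0, 0, 0]], [[0, 0, 0], [0, 0, 0]], [[0, 0, 0], [0, 0, 0]]]}}

```text
time_s: 14.35
position: [0.5905, 0.0207, 0.0993]
orientation: [0.0, 0.98, 0.201, 0.001]
ft_force: [0.6, -0.2, -0.4]
grip_width: 0.0354
```

Run:
```python
from h import *
s=robot.observe(); print(s['grip_width'],s['position'],s['ft_force'],s['wrist_torque'],s['time_s'])
c=snap('wrist','w10'); im=c['color'][180:420,130:450]; cv2.imwrite('pics/w10c.png',cv2.resize(im,None,fx=2.4,fy=2.4,interpolation=cv2.INTER_CUBIC)[:,:,::-1])
```

```text
0.03538249374226925 [0.59046265 0.02066576 0.09925453] [ 0.57675123 -0.15540403 -0.43734165] [-0.09900026  0.00382122 -0.03714765] 14.35
```

View pics/w10c.png

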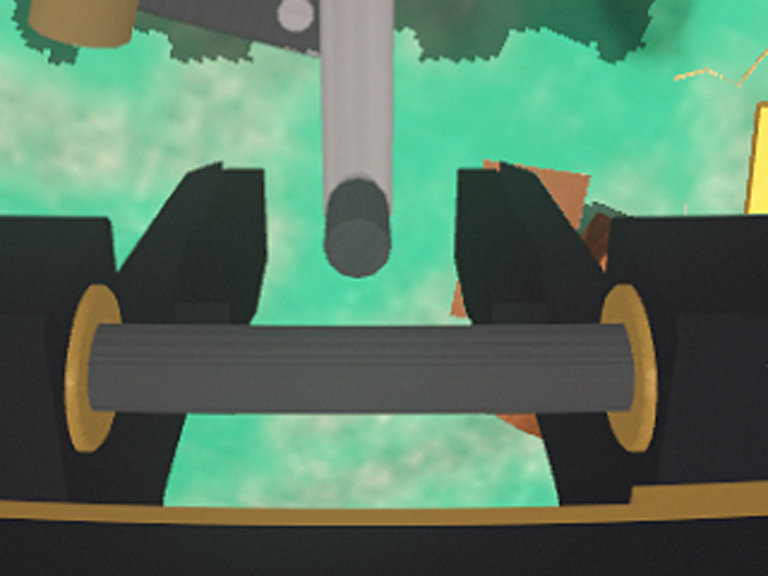

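The knob sits between the fingers, at crop (358,230). I'll lower slightly, close to a loose cage, then sweep.

{"method": "arm_command", "body": {"deltas": [[[-0.01, -0.01, 0.025], [0, 0, 0]], [[0, 0, 0], [0, 0, 0]], [[0, 0, 0], [0, 0, 0]], [[0, 0, 0], [0, 0, 0]], [[0, 0, 0], [0, 0, 0]], [[0, 0, 0], [0, 0, 0]]], "fingers": 0.17}}

```text
time_s: 15.0
position: [0.5884, 0.0213, 0.0958]
orientation: [0.0, 0.98, 0.201, 0.0]
ft_force: [-0.4, 0.9, 0.7]
grip_width: 0.0151
```

{"method": "arm_command", "body": {"deltas": [[[-0.066, -0.004, 0], [0, 0, 0.0815]], [[-0.066, -0.004, 0], [0, 0, 0.0815]], [[-0.066, -0.004, 0], [0, 0, 0.0815]]]}}

```text
time_s: 15.3
position: [0.5694, 0.017, 0.0959]
orientation: [-0.0, 1.0, 0.016, 0.001]
ft_force: [1.3, 1.4, -0.0]
grip_width: 0.015
```

Run:
```python
from h import *
s=robot.observe(); print(s['grip_width'],s['position'],s['ft_force'],s['wrist_torque'],s['time_s'])
P=np.array([.568,.0701]); d=s['position'][:2]-P; print('r',np.hypot(*d),'phi',np.degrees(np.arctan2(d[1],d[0])))
plan(s['position'],0,1)
```

```text
0.015011831660646043 [0.56938948 0.01702271 0.09588876] [ 1.31909926  1.43004073 -0.04312279] [ 0.12155198 -0.15133958 -0.04653017] 15.3
r 0.05309547634078227 phi -88.50043198526893
yaw now 1.83 pos [0.5694 0.017  0.0959] rot total deg [-0.02 -0.06  1.83] mm/row 0.0
[[0.0, 0.0, 0.0], [-0.0002, -0.0007, 0.0213]],
```

Tracking well, with forces under 2 N. I'll continue the arc.

{"method": "arm_command", "body": {"deltas": [[[-0.066, -0.004, 0], [0, 0, 0.0815]], [[-0.066, -0.004, 0], [0, 0, 0.0815]], [[-0.066, -0.004, 0], [0, 0, 0.0815]], [[-0.066, -0.004, 0], [0, 0, 0.0815]], [[-0.066, -0.004, 0], [0, 0, 0.0815]], [[-0.066, -0.004, 0], [0, 0, 0.0815]], [[-0.066, -0.004, 0], [0, 0, 0.0815]], [[-0.066, -0.004, 0], [0, 0, 0.0815]]]}}

```text
time_s: 16.1
position: [0.5239, 0.039, 0.0961]
orientation: [-0.0, 0.89, -0.456, 0.001]
ft_force: [1.4, -0.2, 0.8]
grip_width: 0.0151
```

{"method": "arm_command", "body": {"deltas": [[[-0.066, -0.004, 0], [0, 0, 0.0815]], [[-0.066, -0.004, 0], [0, 0, 0.0815]], [[-0.066, -0.004, 0], [0, 0, 0.0815]], [[0, 0, 0], [0, 0, 0]], [[0, 0, 0], [0, 0, 0]]]}}

```text
time_s: 16.6
position: [0.5148, 0.0569, 0.0958]
orientation: [0.0, 0.795, -0.607, -0.0]
ft_force: [0.7, 0.8, 0.8]
grip_width: 0.0152
```

```bash
cat > k.py <<'E'
from h import *
s=robot.observe(); print(s['grip_width'],s['position'],s['ft_force'],s['wrist_torque'],s['time_s'])
P=np.array([.568,.0701]); d=s['position'][:2]-P; print('r',np.hypot(*d),'phi',np.degrees(np.arctan2(d[1],d[0])))
plan(s['position'],-82.35,1)
E
python3 k.py
```

```text
0.01520259864522329 [0.51482927 0.05689522 0.09578301] [0.67110817 0.78529183 0.79466907] [-0.00834868  0.11483624 -0.01118189] 16.6
r 0.05478587801856695 phi -166.05294276156744
yaw now -74.72 pos [0.5148 0.0569 0.0958] rot total deg [ 0.   -0.    7.63] mm/row 0.0
[[0.0, 0.0, 0.0], [0.0, -0.0, 0.0887]],
```

{"method": "arm_command", "body": {"deltas": [[[-0.06, -0.008, 0], [0, 0, 0.08]], [[-0.015, 0, 0], [0, 0, 0]], [[0, 0, 0], [0, 0, 0]], [[0, 0, 0], [0, 0, 0]]]}}

```text
time_s: 17.0
position: [0.5139, 0.0632, 0.0957]
orientation: [0.001, 0.757, -0.653, 0.0]
ft_force: [-0.2, -4.9, 0.7]
grip_width: 0.0147
```

```bash
python3 k.py
```

```text
0.014652788302260614 [0.51391473 0.06324367 0.09569538] [-0.22603211 -4.8995225   0.72905044] [-0.82964826  0.20739518  0.02175817] 17.0
r 0.05451812258347044 phi -172.77521725090722
yaw now -81.53 pos [0.5139 0.0632 0.0957] rot total deg [ 0.02 -0.09  0.82] mm/row 0.0
[[0.0, 0.0, 0.0], [0.0003, -0.001, 0.0096]],
```

{"method": "arm_command", "body": {"deltas": [[[-0.015, 0, 0], [0, 0, 0]], [[-0.01, 0, 0], [0, 0, 0]], [[0, 0, 0], [0, 0, 0]], [[0, 0, 0], [0, 0, 0]]]}}

```text
time_s: 17.4
position: [0.5139, 0.0636, 0.0957]
orientation: [0.002, 0.757, -0.653, 0.002]
ft_force: [0.1, -14.7, -0.6]
grip_width: 0.0152
```

```bash
python3 k.py
```

```text
0.015236240308230118 [0.51390143 0.06364756 0.09574568] [  0.08300142 -14.71855804  -0.60271856] [-2.32379366  0.11873451 -0.04265446] 17.4
r 0.054482011761612645 phi -173.19835046329544
yaw now -81.57 pos [0.5139 0.0636 0.0957] rot total deg [ 0.03 -0.29  0.78] mm/row 0.0
[[0.0, 0.0, 0.0], [0.0003, -0.0034, 0.0091]],
```

The keeper is against its end stop: the force rose by 10 N for 0.4 mm of travel. I'll back off, open and lift away.

{"method": "arm_command", "body": {"deltas": [[[0.02, 0, 0], [0, 0, 0]], [[0.02, 0, 0], [0, 0, 0]], [[0, 0, 0], [0, 0, 0]]]}}

```text
time_s: 17.7
position: [0.514, 0.0629, 0.0956]
orientation: [-0.0, 0.756, -0.654, -0.0]
ft_force: [-0.3, -0.1, -0.7]
grip_width: 0.0151
```

{"method": "arm_command", "body": {"deltas": [[[0, 0, 0], [0, 0, 0]], [[0, 0, 0], [0, 0, 0]], [[0, 0, 0], [0, 0, 0]], [[0, 0, 0], [0, 0, 0]]], "fingers": 0.35}}

```text
time_s: 18.1
position: [0.514, 0.0631, 0.0957]
orientation: [-0.0, 0.756, -0.655, -0.0]
ft_force: [0.3, 0.2, -1.1]
grip_width: 0.0309
```

{"method": "arm_command", "body": {"deltas": [[[0, 0, -0.05], [0, 0, 0]], [[0, 0, -0.2], [0, 0, 0]], [[0, 0, -0.3], [0, 0, 0]], [[0, 0, -0.4], [0, 0, 0]], [[0, 0, -0.4], [0, 0, 0]], [[0, 0, -0.3], [0, 0, 0]], [[0, 0, -0.2], [0, 0, 0]], [[0, 0, 0], [0, 0, 0]], [[0, 0, 0], [0, 0, 0]]]}}

```text
time_s: 19.0
position: [0.5138, 0.063, 0.2804]
orientation: [-0.0, 0.756, -0.655, 0.0]
ft_force: [-0.7, -0.1, 0.7]
grip_width: 0.0311
```

```bash
python3 k.py
python3 - <<'E'
from h import *
snap('wrist','w11');snap('scene','s11');d=snap('side','d11')
cv2.imwrite('pics/d11c.png',cv2.resize(d['color'][150:300,170:330],None,fx=4,fy=4,interpolation=cv2.INTER_CUBIC)[:,:,::-1])
plan([0.44,0.07,0.28],-82,3)
E
```

```text
0.031085954879985406 [0.51383906 0.06296252 0.28039023] [-0.68781344 -0.09865962  0.68201356] [-0.05167494  0.18393805 -0.01512904] 19.0
r 0.05462921359126416 phi -172.49266107089647
yaw now -81.79 pos [0.5138 0.063  0.2804] rot total deg [-0.01 -0.    0.56] mm/row 0.0
[[0.0, 0.0, 0.0], [-0.0001, -0.0, 0.0065]],
yaw now -81.8 pos [0.5131 0.063  0.2789] rot total deg [0.17 0.04 0.2 ] mm/row 24.5
[[-0.058, 0.238, -0.003], [0.0007, 0.0002, 0.0008]],
[[-0.058, 0.238, -0.003], [0.0007, 0.0002, 0.0008]],
[[-0.057, 0.238, -0.004], [0.0007, 0.0002, 0.0008]],
```

View pics/w11.png

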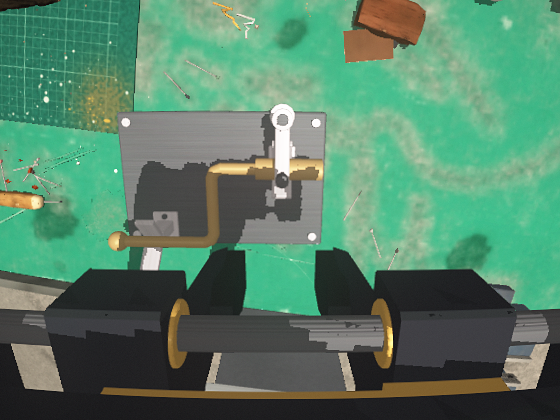

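View pics/d11c.png

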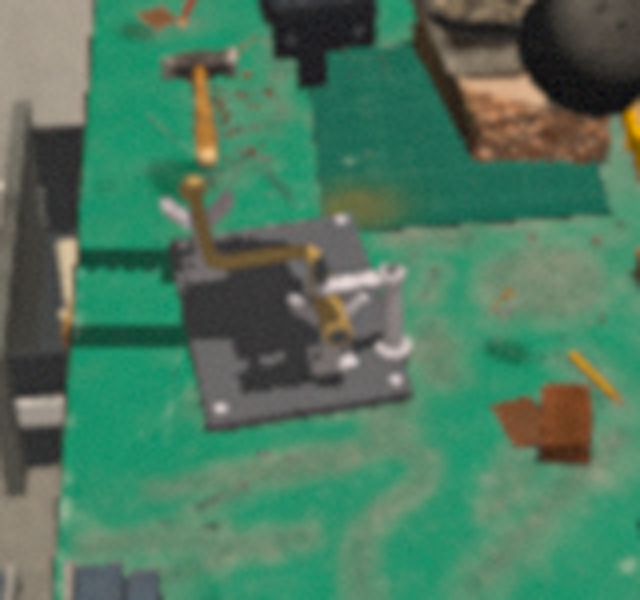

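The wrist view shows the keeper running straight across the socket, pivot (283,117) to knob (282,181). The handle lies in both rests. Last, I check the numbers.

Run:
```python
from h import *
c=load('w11')
def cl(roi,z0,z1):
    x0,y0,x1,y1=roi; yy,xx=np.mgrid[y0:y1,x0:x1]; Q=depthpts(c,np.c_[xx.ravel(),yy.ravel()]); return Q[(Q[:,2]>z0)&(Q[:,2]<z1)]
k=cl((260,160,305,205),.104,.12); p=cl((260,95,305,140),.088,.1)
kc=(k.max(0)+k.min(0))/2; pc=(p.max(0)+p.min(0))/2; d=(kc-pc)[:2]; a=np.degrees(np.arctan2(d[1],d[0]))
print('knob',kc.round(4),'pivot',pc.round(4),'len',np.hypot(*d).round(4),'keeper value',np.radians(97.65+90+108.86-(a%360)).round(3))
C=np.array([0.4697,0.1276]); t=np.radians(97.65); Rm=np.array([[np.cos(t),-np.sin(t)],[np.sin(t),np.cos(t)]])
hsv=cv2.cvtColor(c['color'],cv2.COLOR_RGB2HSV); m=cv2.inRange(hsv,(12,90,60),(30,255,255)); m[:145]=0;m[255:]=0;m[:,:95]=0;m[:,335:]=0
ys,xs=np.where(m>0); Q=depthpts(c,np.c_[xs,ys]); L=np.c_[(Q[:,:2]-C)@Rm,Q[:,2]]*1000
for nm,x0,y0 in(('thin30',30,40),('thin50',50,40),('thin88',88,40),('ball',105,40),('mid',0,15),('mid-',0,-15),('sock-52',-52,-40),('sock-90',-90,-40),('sock-105',-105,-40)):
    q=L[(abs(L[:,0]-x0)<4)&(abs(L[:,1]-y0)<4)]
    if len(q): print(nm,len(q),'top z',np.percentile(q[:,2],90).round(1))
P=onplane(c,np.c_[xs,ys],.068); F=(P[:,:2]-C)@Rm*1000
for x0,y0 in((30,40),(60,40),(88,40),(-52,-40),(-88,-40),(-105,-40)):
    q=F[(abs(F[:,0]-x0)<3)&(abs(F[:,1]-y0)<16)]; print('axis y at x',x0,((q[:,1].min()+q[:,1].max())/2).round(1))
q=F[(abs(F[:,1])<25)&(abs(F[:,0])<15)]; print('mid x',((q[:,0].min()+q[:,0].max())/2).round(1))
# bystanders before/after
a,b=load('scene0'),load('scene0' if 0 else 's11')
for nm,roi in(('bottle',(380,243,402,280)),('block',(333,235,360,265)),('hammer',(185,180,220,218))):
    x0,y0,x1,y1=roi; print(nm,'mean abs diff',np.abs(a['color'][y0:y1,x0:x1].astype(int)-b['color'][y0:y1,x0:x1]).mean().round(1))
```

```text
knob [0.5147 0.0634 0.1078] pivot [0.5643 0.0706 0.0911] len 0.0501 keeper value 1.889
thin30 55 top z 73.5
thin50 57 top z 73.4
thin88 51 top z 73.5
ball 45 top z 78.4
mid 60 top z 73.4
mid- 62 top z 73.3
sock-52 74 top z 78.6
sock-90 66 top z 78.4
sock-105 42 top z 78.4
axis y at x 30 39.5
axis y at x 60 39.4
axis y at x 88 39.9
axis y at x -52 -40.1
axis y at x -88 -40.0
axis y at x -105 -40.2
mid x 1.2
bottle mean abs diff 2.8
block mean abs diff 2.8
hammer mean abs diff 2.8
```

View pics/s11.png

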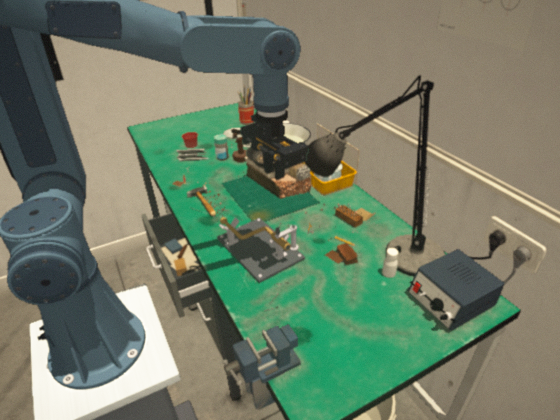

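```bash
python3 -c "
from rig import robot
print(robot.finish_job()); print(robot.observe()['time_s'])"
```

```text
the job is handed in; nothing more can be done
None
the job is handed in; nothing more can be done
```

The handle is seated in the fixture with the keeper fully across the socket. I handed the job in after about 19 s of the 54 s allowed, with the gripper open and about 17 cm above everything.

**How it went:** I pinched the handle at its middle piece, turned it about 83° and lowered it into the two V rests. Contact was light, about 10 N, and I released it there. Then I swung the keeper round by its knob to its end stop, where the push reached about 15 N, and backed off.

**Last checks:**
- **Seating:** The handle is level, with both arm axes within 0.6 mm of their rests across the V. It sits about 1.2 mm along the fixture's length, which the rests allow. The tops of the arms read about 0.5 mm low, an error the depth camera showed throughout.
- **Keeper:** It measures 1.89 rad against the 1.9 rad end stop.
- **Bystanders:** The bottle, hammer and block look the same before and after in the scene camera, with only image noise between the two pictures.

**What disagreed:**
- **Handle position at the start:** The scene and side cameras put it 2–3 mm from the wrist camera's reading, so I used the wrist camera.
- **Fixture plate:** It is not centred on the fixture's origin; it is about 15 mm off in y. I located the fixture from its V rests and keeper pivot instead.
- **Pivot to knob:** My final check read 50 mm instead of 54 mm, because the pivot cap showed up poorly. It changes the keeper angle very little, and the stop force agrees with it being fully across.

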